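Fit a wheel axle into the packing conveyor

TASK

Take the lift-out axle from its rest by its grip, run its rod up through the bores of all three wheels waiting in the sloping chute, and lift them off together on the rod. Then lay the axle level into the conveyor's two open notches, set down rather than dropped, with the grip outside the rail on the robot's side and the collar and all three wheels between the rails, and let go. Don't drop a wheel on the bench or disturb the carton, bottle and screwdriver.

Things in the scene. Friction and masses are not known exactly. Their poses are not given: they have to be found in the camera images.
- axle_grip (a point): centre of the black plastic grip block (34 long, 18 wide, 36 mm high) of the loose axle; squeeze it across its 18 mm width. x runs along the rod, from grip to tip, z up, y across the grip. The 10 mm steel rod leaves the middle of one end. Along x from here, mm: grip to 17, bare rod to 49, collar of 30 mm diameter (stops the wheels) to 55, bare rod to 172, taper to the blunt tip at 180
- axle_tip (a point): the tip of the axle's rod, 180 mm from the grip's centre on the rod's axis
- axle: the same loose lift-out axle, 0.16 kg, balance point about 55 mm from the grip's centre; origin at the grip's centre, axes as for axle_grip. At the start it lies level in the rest, rod axis 65 mm above the bench
- rest: fixed plywood rest of the axle: plank 160 x 70 x 12 mm with two notched posts 50 mm wide and 78 mm high, at x -57 and +60 mm. Origin on the bench under its centre, x along the axle towards the tip. The axle's grip hangs free beyond the post nearest the robot, about 90 mm from the origin to -x
- chute: fixed aluminium chute on blue legs holding three wheels on edge in a row. Origin on the bench, x level, the way the chute rises, z up. It slopes 30 degrees: all bores lie on one axis along (cos 30, 0, sin 30). Inner width 64 mm, side walls up to the bore axis, upper end open. At the low end, towards the robot, two stop tabs 6 mm thick, 40 mm apart, reach 14 mm above the bore axis (at right angles to it)
- chute_entry (a point): where the bore axis meets the low-end face of the first wheel, between the stop tabs; at (45, 0, 170) mm in the chute's frame, which it shares
- conveyor: fixed wheel conveyor, 220 mm long: two rails along y, 8 mm thick, 105 mm high, at x -62.5 (robot's side) and +62.5 mm. Origin on the bench under the middle, z up. Half-way along each rail is an open notch, 34 mm wide at the top, narrowing to 14 mm; a rod lying in it has its axis 85 mm above the bench. At y +-75 mm sit fitted axles with three 60 mm wheels each, tops 115 mm above the bench
- notch_near (a point): axis of a rod lying in the notch of the rail on the robot's side; (-62.5, 0, 85) mm in the conveyor's frame
- notch_far (a point): axis of a rod lying in the notch of the far rail; (62.5, 0, 85) mm in the conveyor's frame
- carton: bystander: cardboard carton 90 x 140 x 60 mm, origin under its centre
- bottle: bystander: white bottle 60 mm in diameter, 160 mm high, origin under its centre
- screwdriver: bystander: screwdriver lying on the bench, its length along its x axis
- wheel1_center (a point): centre of the first (lowest) loose wheel in the chute: grey plastic, black hub, 60 mm diameter, 26 mm wide, bore 20 mm right through; x along its bore (up the chute); centre 13 mm up the bore axis from chute_entry; about 45 g
- wheel1: the same first (lowest) wheel; origin at its centre
- wheel2_center (a point): centre of the middle loose wheel in the chute: grey plastic, black hub, 60 mm diameter, 26 mm wide, bore 20 mm right through; x along its bore (up the chute); centre 40 mm up the bore axis from chute_entry; about 45 g
- wheel2: the same middle wheel; origin at its centre
- wheel3_center (a point): centre of the last (highest) loose wheel in the chute: grey plastic, black hub, 60 mm diameter, 26 mm wide, bore 20 mm right through; x along its bore (up the chute); centre 66 mm up the bore axis from chute_entry; about 45 g
- wheel3: the same last (highest) wheel; origin at its centre
There are look-alikes about, which are no part of the job. Leave any turquoise look-alike of the axle alone. What is shaped like the wheel2 but red is not meant.

How it is judged (in metres and radians):
On the way, in this order (a step that is already met when the one before it is completed fails the run):
1. all three wheels are on the rod between collar and tip, lifted clear of the chute (each moved over 50 mm) (x of wheel1_center in the frame of axle_grip between 0.062 and 0.169 m and y of wheel1_center in the frame of axle_grip between -0.009 and 0.009 m and z of wheel1_center in the frame of axle_grip between -0.009 and 0.009 m and x of wheel2_center in the frame of axle_grip between 0.062 and 0.169 m and y of wheel2_center in the frame of axle_grip between -0.009 and 0.009 m and z of wheel2_center in the frame of axle_grip between -0.009 and 0.009 m and x of wheel3_center in the frame of axle_grip between 0.062 and 0.169 m and y of wheel3_center in the frame of axle_grip between -0.009 and 0.009 m and z of wheel3_center in the frame of axle_grip between -0.009 and 0.009 m and distance of each of wheel1_center, wheel2_center, wheel3_center from where it was at the start of the episode above 0.05 m and contact force between each of wheel1, wheel2, wheel3 and chute below 0.05 N), for 0.2 s.
2. the axle lies in both notches (within 10 mm), wheels between the rails, while the fingers still hold it (x of axle_grip in the frame of conveyor between -0.1105 and -0.0805 m and y of axle_grip in the frame of conveyor between -0.01 and 0.01 m and z of axle_grip in the frame of conveyor between 0.075 and 0.095 m and y of axle_tip in the frame of conveyor between -0.01 and 0.01 m and z of axle_tip in the frame of conveyor between 0.075 and 0.095 m and x of wheel1_center in the frame of conveyor between -0.048 and 0.048 m and x of wheel2_center in the frame of conveyor between -0.048 and 0.048 m and x of wheel3_center in the frame of conveyor between -0.048 and 0.048 m and x of wheel1_center in the frame of axle_grip between 0.062 and 0.169 m and y of wheel1_center in the frame of axle_grip between -0.009 and 0.009 m and z of wheel1_center in the frame of axle_grip between -0.009 and 0.009 m and x of wheel2_center in the frame of axle_grip between 0.062 and 0.169 m and y of wheel2_center in the frame of axle_grip between -0.009 and 0.009 m and z of wheel2_center in the frame of axle_grip between -0.009 and 0.009 m and x of wheel3_center in the frame of axle_grip between 0.062 and 0.169 m and y of wheel3_center in the frame of axle_grip between -0.009 and 0.009 m and z of wheel3_center in the frame of axle_grip between -0.009 and 0.009 m and contact force between the fingers and axle above 1 N), for 0.1 s.
At the end, for the whole second after the job is handed in: The axle is at rest in both notches (within 6 mm in height and 10 mm sideways at grip and tip), grip outside the near rail (within 15 mm of central along the rod), collar and all three wheels on the rod between the rails, everything still and let go (x of axle_grip in the frame of conveyor between -0.1105 and -0.0805 m and y of axle_grip in the frame of conveyor between -0.01 and 0.01 m and z of axle_grip in the frame of conveyor between 0.079 and 0.091 m and y of axle_tip in the frame of conveyor between -0.01 and 0.01 m and z of axle_tip in the frame of conveyor between 0.079 and 0.091 m and x of wheel1_center in the frame of conveyor between -0.048 and 0.048 m and x of wheel2_center in the frame of conveyor between -0.048 and 0.048 m and x of wheel3_center in the frame of conveyor between -0.048 and 0.048 m and x of wheel1_center in the frame of axle_grip between 0.062 and 0.169 m and y of wheel1_center in the frame of axle_grip between -0.009 and 0.009 m and z of wheel1_center in the frame of axle_grip between -0.009 and 0.009 m and x of wheel2_center in the frame of axle_grip between 0.062 and 0.169 m and y of wheel2_center in the frame of axle_grip between -0.009 and 0.009 m and z of wheel2_center in the frame of axle_grip between -0.009 and 0.009 m and x of wheel3_center in the frame of axle_grip between 0.062 and 0.169 m and y of wheel3_center in the frame of axle_grip between -0.009 and 0.009 m and z of wheel3_center in the frame of axle_grip between -0.009 and 0.009 m and linear speed of each of wheel1, wheel2, wheel3, axle below 0.02 m/s); the robot touches nothing.
It fails at once if the carton is shifted by more than 30 mm (distance of carton from where it was at the start of the episode above 0.03 m).
It fails at once if the bottle is shifted by more than 30 mm (distance of bottle from where it was at the start of the episode above 0.03 m).
It fails at once if the screwdriver is shifted by more than 30 mm (distance of screwdriver from where it was at the start of the episode above 0.03 m).
It fails at once if a wheel is dropped onto the bench (height (world z) of any of wheel1_center, wheel2_center, wheel3_center below 0.04 m).
It also fails if it takes over 50 s, if anything falls off the work surface, if the arm or the gripper's body presses on something with over 40 N, if the wrist force passes 120 N, or if a joint passes its speed limit or range.

ROBOT

A 7-joint arm with a two-finger parallel gripper is mounted at the origin on the work surface. World frame = base frame: x ahead of the robot, y to its left, z up, the work surface at z = 0. Lengths are in mm, angles in rad, forces in N, time in s.
With the tool pointing down it reaches from about 400 to 875 mm from the base axis. Payload 4.4 kg.
Tool frame: the origin (TCP) lies on the centre line of the jaws, within the pads' length; the fingertips stand 8 mm ahead of it and the grasp point (between the pads) lies 11 mm behind it; x points along the fingers, z is the direction in which the jaws open and shut, and the axes are right-handed (so a half turn about x gives the same grasp; the last joint's range is limited). The gripper opens to 85 mm and grips with 20 to 120 N. Pads are 22 mm wide; open, the fingers measure 114 mm over their backs; the gripper's body (76 mm by 85 mm) begins 54 mm behind the grasp point. The pads swing forward as they close: fully open they stand 13 mm farther back than shut.
Start: joints at [1.201, 0.628, 0.038, 1.517, -0.027, 0.996, -0.02], TCP at [194.474, -620.24, 239.313] pointing down, gripper open.
Joint ranges: [-3.06, 3.06], [-0.37, 2.12], [-1.25, 1.32], [0.18, 2.47], [-1.1, 4.24], [0.23, 1.98], [-2.94, 2.94]. Speed limits (rad/s): [2.57, 2.57, 3.14, 3.14, 3.14, 3.14, 3.14].

INTERFACE

Orientations are given as [roll, pitch, yaw] about the fixed x, y, z axes, in that order (R = Rz(yaw) Ry(pitch) Rx(roll)).
In Python, from cell import ctrl, get_image, camera_params gives the robot as it stands. The module is installed in compiled form; this text tells all that it offers.
- The arm moves only by the shell command python3 -m handwheel 'ROWS'. ROWS is text: rows parted by semicolons, each of 7 numbers parted by spaces: the opening, from -1 (shut) to 1 (fully open), then the shift along the tool's x, y, z in mm, then the turn, a rotation vector about the tool's x, y, z in rad. In form: grip x y z wx wy wz; .... A call has 1 to 10 rows; each row shifts and turns the pose as measured when the row begins, along the tool's axes as they then stand; what a row does not reach is not made up. A row lasts 1/10 s, in which the tool goes at most 50 mm and 8.59 degrees, less where a joint would pass 70% of its speed; a pose out of reach is approached as far as the arm can. A call with a gripper value outside its range is refused whole. The fingers move at their own pace and stop on an object; the grip force is fixed at half the most. Time passes only in rows, so rows that do not move let the fingers close. It gives the time, the measured TCP pose, the force and the opening at its end, in the units of the state.
- ctrl.read_state(): the state, without advancing time (a new reading comes with each control period).
- get_image(name): name is "scene" or "top"; returns the picture (384x512x3 uint8, blue, green, red); there is no depth.
- camera_params(name): a dict with "fx", "fy", "cx", "cy" (pixels), "eye" and "orientation" of the camera in the world. Camera axes: x right, y up, looking along -z (the intrinsics and any distortion apply to the point x, -y, -z); pixel columns grow to the right and rows downward; lengths in mm; the calibration is good to about 2 mm. A picture is of the moment at which its call begins. camera_params takes no time and is no camera call.
- ctrl.finish_job(): hands the job in, once; it reports no verdict.
The state is a dict: "clock": time; "qpos": joint angles; "qd": joint speeds; "tau": joint torques, N m; "eef_pos": TCP position; "tool_rot": TCP orientation; "force": force on the tool from outside, world axes, zero at the start; "torque": the same for the moment, N m; "width": finger opening in mm.
Only numpy, scipy, OpenCV 4.12 (cv2) and the standard library are available. Lean on these libraries where they do the work, as an engineer would, in place of code of your own. Each camera call takes 0.05 s, during which the arm holds its last target.

## Working session

There is one attempt and no reset: what is moved stays moved. The work goes in short steps, Python scripts to look and compute and a shell command to move; the robot and the scene stay as the last step left them, time stands still between calls to the robot, and variables do not carry over. Pictures are saved under pics/ and viewed, and the job is handed in when it is done.

```bash
mkdir -p pics; ls; python3 - <<'E'
from cell import ctrl,get_image,camera_params
import cv2
for n in("scene","top"):
    im=get_image(n); cv2.imwrite(f"pics/{n}0.png",im); print(n,camera_params(n))
print(ctrl.read_state())
E
```

```text
pics
scene {'fx': 365.01206464627097, 'fy': 365.01206464627097, 'cx': 257.5770577131175, 'cy': 188.09363852581345, 'eye': array([1386.75685776,  320.14570078,  923.4174196 ]), 'orientation': array([ 0.87871509, -0.00684279,  1.93434489])}
top {'fx': 387.2423288095362, 'fy': 387.2423288095362, 'cx': 262.8566513989836, 'cy': 186.80914383792341, 'eye': array([ 332.69076228,    3.6446599 , 1203.5224975 ]), 'orientation': array([ 0.15692618, -0.00353427, -1.58439177])}
{'clock': 0.1, 'qpos': array([ 1.2012167 ,  0.62924121,  0.03846992,  1.51824345, -0.02701835,
        0.99632911, -0.01999955]), 'qd': array([-0.00102272, -0.00115676, -0.00105743, -0.00332982,  0.00151798,
       -0.0011931 , -0.00130632]), 'tau': array([ 3.51024304e-03, -5.64541483e+01,  1.23056967e+00, -1.93975246e+01,
        1.12251757e-02,  5.43709393e-03, -7.03970557e-06]), 'eef_pos': array([ 194.29258261, -619.71478418,  238.49741215]), 'tool_rot': array([-3.13243644,  1.56909377,  1.88370284]), 'force': array([ 1.10360271, -0.13361498, -0.19581719]), 'torque': array([ 0.01692185, -0.01407818, -0.01523442]), 'width': 85.63280723840778}
```

View pics/scene0.png

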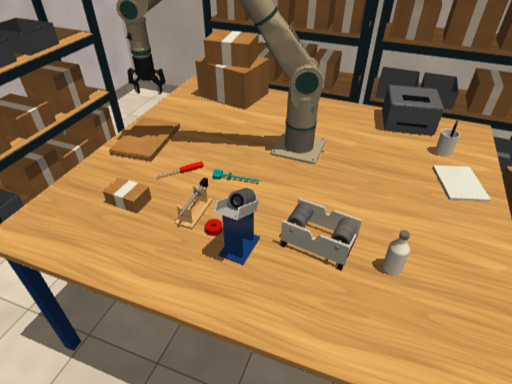

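View pics/top0.png

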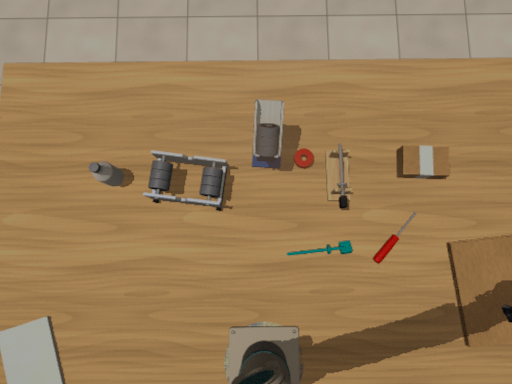

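```bash
cat > h.py <<'E'
import numpy as np,cv2
from scipy.spatial.transform import Rotation as R
from scipy.optimize import least_squares
from cell import camera_params
C={n:camera_params(n) for n in("scene","top")}
def Rm(rpy): return R.from_euler('xyz',rpy).as_matrix()
def proj(n,P):
    c=C[n];p=(np.atleast_2d(P)-c['eye'])@Rm(c['orientation'])
    return np.c_[c['cx']+c['fx']*p[:,0]/-p[:,2], c['cy']+c['fy']*p[:,1]/p[:,2]]
def ray(n,uv):
    c=C[n];d=np.array([(uv[0]-c['cx'])/c['fx'],-(uv[1]-c['cy'])/c['fy'],-1]);return c['eye'],Rm(c['orientation'])@d
def atz(n,uv,z):
    e,d=ray(n,uv);return e+d*(z-e[2])/d[2]
def crop(n,src,box,k,out):
    im=cv2.imread(src);x0,y0,x1,y1=box
    cv2.imwrite(out,cv2.resize(im[y0:y1,x0:x1],None,fx=k,fy=k,interpolation=cv2.INTER_CUBIC))
E
python3 - <<'E'
from h import *
crop('top','pics/top0.png',(140,90,360,220),3.6,'pics/t1.png')
crop('scene','pics/scene0.png',(160,160,290,270),5.4,'pics/s1.png')
crop('scene','pics/scene0.png',(265,185,375,275),7,'pics/s2.png')
for uv in [(343,202),(341,147),(268,100)]: print(atz('top',uv,65))
E
```

```text
[ 464.14510916 -239.45378098   65.        ]
[ 631.71605932 -241.09553708   65.        ]
[783.7849644  -22.38821242  65.        ]
```

View pics/t1.png

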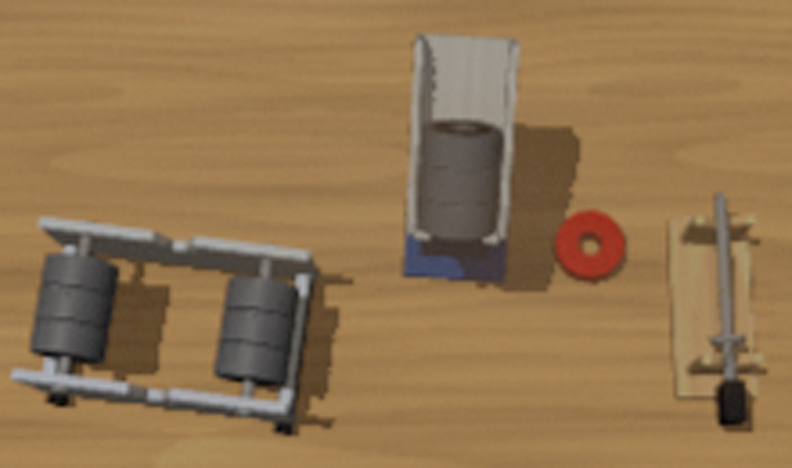

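View pics/s1.png

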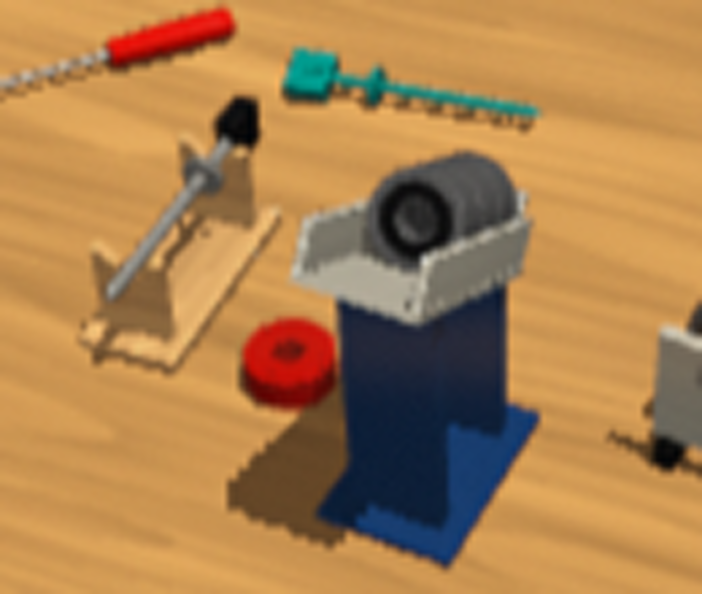

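View pics/s2.png

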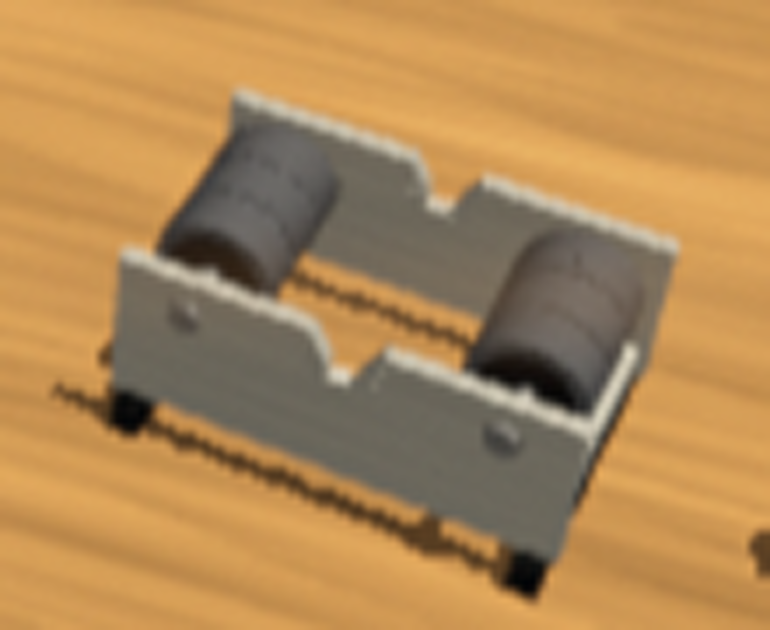

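```bash
python3 - <<'E'
from h import *
crop('top','pics/top0.png',(245,95,295,170),8,'pics/tc.png')
crop('top','pics/top0.png',(320,135,365,215),7.5,'pics/ta.png')
crop('top','pics/top0.png',(140,145,235,215),8,'pics/tv.png')
crop('scene','pics/scene0.png',(170,170,260,235),8.5,'pics/sa.png')
E
```

```text
(no output)
```

View pics/tc.png

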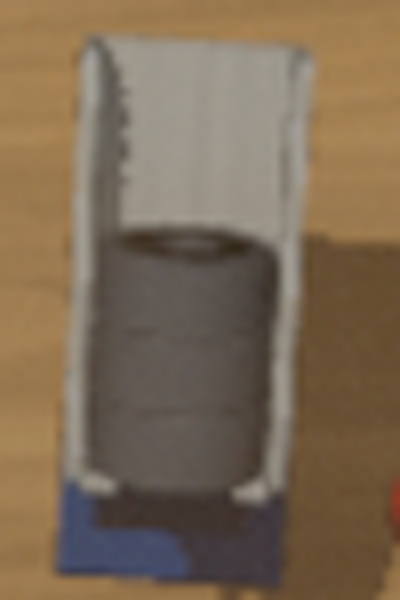

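View pics/ta.png

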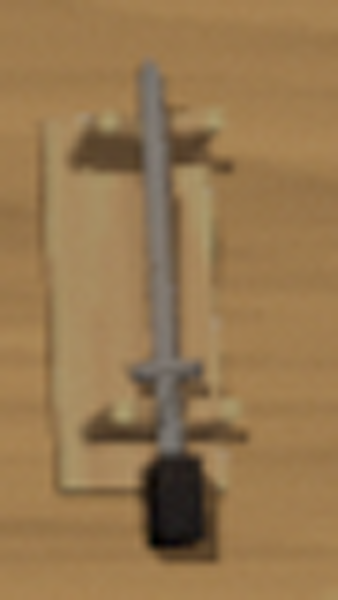

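View pics/tv.png

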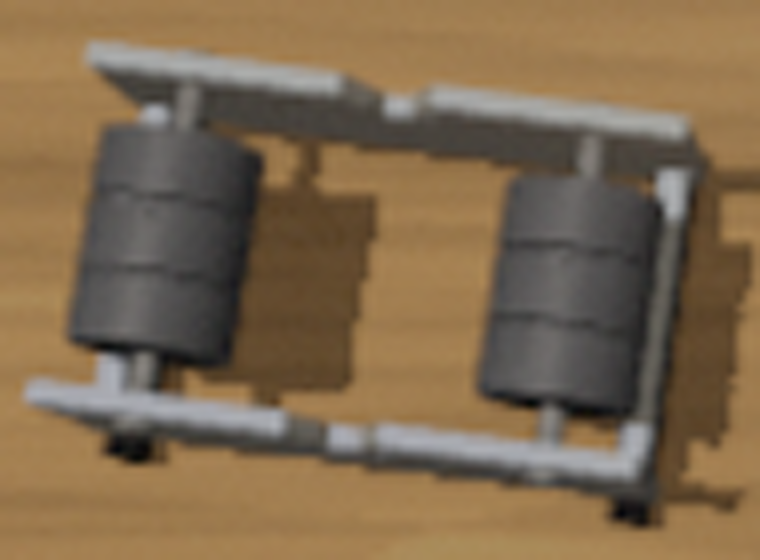

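View pics/sa.png

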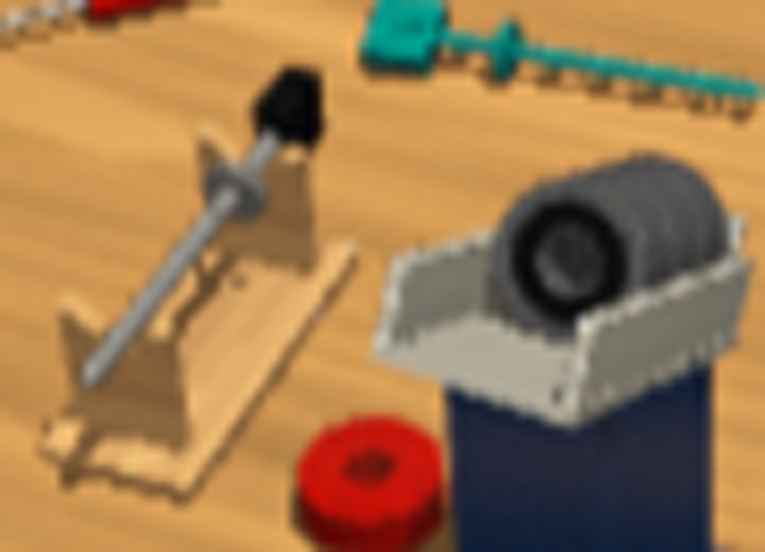

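```bash
cat > fit.py <<'E'
from h import *
def up(p,k,o): return (np.atleast_2d(p)+.5)/k-.5+np.array(o)
ta=lambda *p:up(p,7.5,(320,135)); sa=lambda *p:up(p,8.5,(170,170)); tc=lambda *p:up(p,8,(245,95)); tv=lambda *p:up(p,8,(140,145)); s2=lambda *p:up(p,7,(265,185))
def W(p,L):
    L=np.atleast_2d(np.array(L,float));c,s=np.cos(p[2]),np.sin(p[2])
    return np.c_[p[0]+c*L[:,0]-s*L[:,1],p[1]+s*L[:,0]+c*L[:,1],L[:,2]]
def fit(obs,x0):
    f=lambda p:np.concatenate([(proj(n,W(p,L))-uv).ravel() for n,L,uv in obs])
    r=least_squares(f,x0,x_scale=[1,1,.01]);print(r.x.round(3));print(r.fun.reshape(-1,2).round(2).tolist());return r.x
ax=[('top',[[180,0,65],[52,0,65]],ta((149,63),(167,371))),('scene',[[180,0,65],[52,0,65]],sa((91,380),(236,190)))]
A=fit(ax,[465,-240,0.])
s,c=.5,3**.5/2
def ch(t,y,n): return [45+t*c-n*s,y,170+t*s+n*c]
cho=[('top',[ch(-3,23,14),ch(-3,-23,14)],tc((97,483),(250,490))),('scene',[ch(79,0,0)],sa((570,258)))]
B=fit(cho,[600,-20,0.])
con=[('top',[[66.5,110,105],[66.5,-110,105],[-66.5,110,105],[-66.5,-110,105],[62.5,110,105],[62.5,-110,105],[-62.5,110,105]],tv((90,42),(690,117),(25,402),(640,475),(89,52),(688,128),(27,390))),
 ('scene',[[66.5,-110,105],[66.5,110,105],[-66.5,-110,105],[-66.5,110,105]],s2((120,257),(588,440),(236,97),(677,250)))]
V=fit(con,[550,200,0.1])
E
python3 fit.py
```

```text
[ 4.64511e+02 -2.39415e+02  1.60000e-02]
[[-0.11, -0.04], [0.07, 0.52], [-0.31, 0.62], [0.07, 0.02]]
[ 5.44398e+02 -9.86700e+00 -7.70000e-02]
[[1.12, 0.22], [-1.06, 0.41], [-0.19, 0.94]]
[ 5.39073e+02  2.22147e+02 -1.39000e-01]
[[0.14, -0.12], [-0.05, -0.23], [0.37, -0.24], [-0.32, 0.22], [0.03, -0.04], [0.01, -0.27], [0.36, -0.11], [-0.19, 0.33], [0.25, 0.01], [0.28, -0.94], [0.55, -0.65]]
```

```bash
cat > fit2.py <<'E'
from fit import *
# refine chute incl line residuals
linepts=tc((199,53),(189,250),(179,470),(176,478))
tabs=tc((97,483),(250,490))
def f(p):
    r=[(proj('top',W(p,[ch(-3,26,14),ch(-3,-26,14)]))-tabs).ravel(),2*(proj('scene',W(p,[ch(79,0,0)]))-sa((570,258))).ravel()]
    a,b=proj('top',W(p,[ch(0,0,0),ch(150,0,0)]));d=(b-a)/np.linalg.norm(b-a);q=linepts-a
    r.append(2*(q[:,0]*d[1]-q[:,1]*d[0]));return np.concatenate(r)
r=least_squares(f,B,x_scale=[1,1,.01]);B=r.x;print('chute',B.round(3),r.fun.round(2))
if __name__=='__main__':
  import sys
  k=5
  def ring(C,ax,rad,p):
    t=np.linspace(0,2*np.pi,40);ax=np.array(ax)/np.linalg.norm(ax);u=np.array([0,1,0]);v=np.cross(ax,u)
    return W(p,np.array(C)+rad*(np.cos(t)[:,None]*u+np.sin(t)[:,None]*v))
  for n,box,out in[('top',(245,95,360,215),'o_t'),('scene',(170,170,260,240),'o_s'),('top',(140,145,245,215),'o_tv'),('scene',(265,185,375,275),'o_sv')]:
    im=cv2.imread(f'pics/{n}0.png');x0,y0,x1,y1=box;k=min(800/(x1-x0),600/(y1-y0));k=int(k)
    im=cv2.resize(im[y0:y1,x0:x1],None,fx=k,fy=k,interpolation=cv2.INTER_CUBIC)
    def pl(P,col):
        q=((proj(n,P)-[x0,y0]+.5)*k-.5);cv2.polylines(im,[np.round(q).astype(int)],False,col,1)
    pl(W(A,[[0,0,65],[180,0,65]]),(0,255,255))
    pl(W(A,[[-17,9,83],[17,9,83],[17,-9,83],[-17,-9,83],[-17,9,83]]),(0,255,0));pl(W(A,[[-17,9,47],[17,9,47],[17,-9,47],[-17,-9,47],[-17,9,47]]),(255,255,0))
    pl(ring([55,0,65],[1,0,0],15,A),(0,0,255))
    a=[c,0,s]
    for t in(0,26,53,79): pl(ring(ch(t,0,0),a,30,B),(0,255,255))
    pl(ring(ch(79,0,0),a,10,B),(0,255,0))
    pl(W(B,[ch(0,0,0),ch(200,0,0)]),(0,255,0))
    for sg in(-1,1): pl(W(B,[ch(-6,sg*20,14),ch(-6,sg*32,14),ch(0,sg*32,14),ch(0,sg*20,14),ch(-6,sg*20,14)]),(0,0,255)); pl(W(B,[ch(0,sg*32,0),ch(150,sg*32,0)]),(255,0,0))
    for sg in(-1,1):
        x=sg*62.5
        pl(W(V,[[x-4,110,105],[x+4,110,105],[x+4,-110,105],[x-4,-110,105],[x-4,110,105]]),(0,255,0))
        pl(W(V,[[x+4,17,105],[x+4,7,84],[x+4,-7,84],[x+4,-17,105]]),(0,0,255))
    for y in(-75,75):
        for x in(-39,39): pl(ring([x,y,85],[1,0,0],30,V),(0,255,255))
    cv2.imwrite(f'pics/{sys.argv[1]}{out}.png',im)
E
python3 fit2.py a|tail -1
```

```text
chute [ 5.43029e+02 -1.09660e+01 -6.70000e-02] [ 0.29  0.72  0.34  0.87 -0.04  1.34  0.18  0.02 -0.44  0.2 ]
```

View pics/ao_t.png

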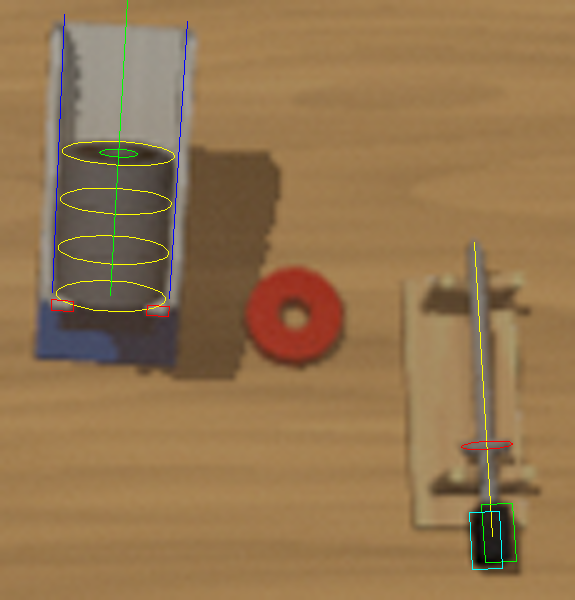

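View pics/ao_s.png

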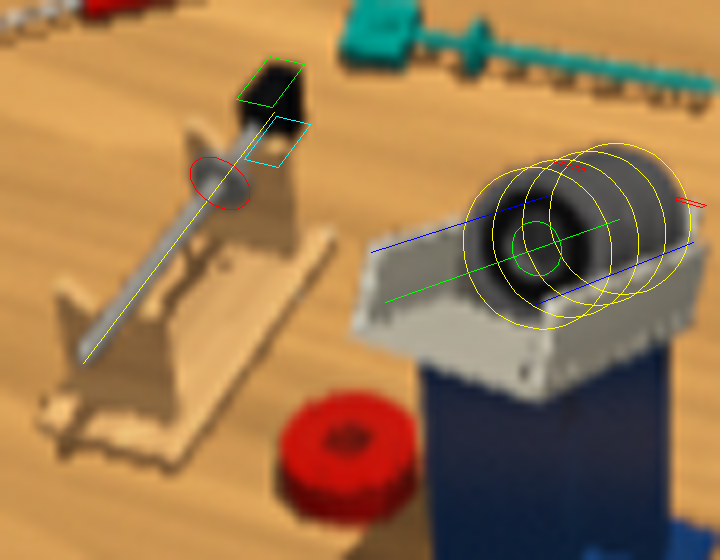

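View pics/ao_tv.png

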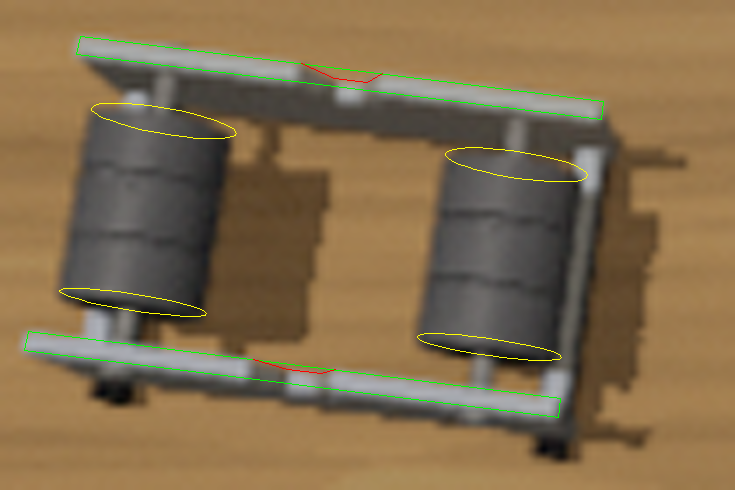

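View pics/ao_sv.png

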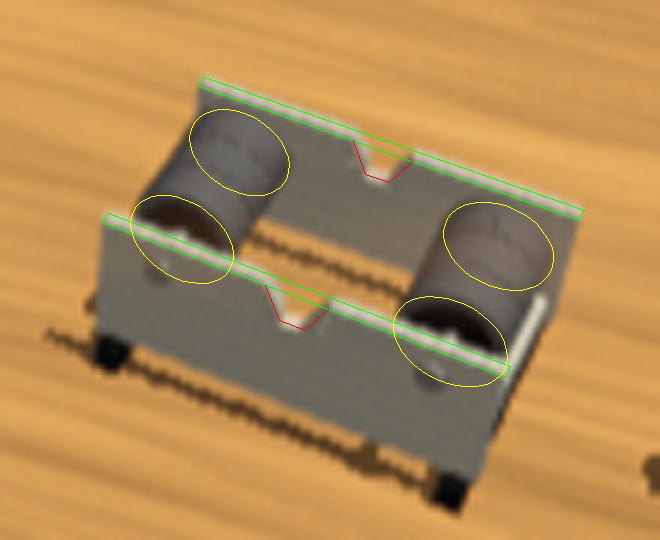

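The axle wanted is the one in the plywood rest, with its black grip at top px (343,202). The turquoise one at (320,250) is the look-alike. The grey wheels at (268,140) are wanted, and the red one at (304,158) is not. The enlarged crops confirm this. Next I'll compute the approach.

```bash
cat > go.py <<'E'
from h import *
from cell import ctrl
import json,sys
def cur():
    s=ctrl.read_state();return s,np.array(s['eef_pos']),Rm(s['tool_rot'])
def tgt_rot(yaw,tilt,sign=1):
    # tool x: down, tilted forward by tilt in the plane of yaw; tool z = sign * lateral(left)
    f=np.array([np.cos(yaw),np.sin(yaw),0]);l=np.array([-np.sin(yaw),np.cos(yaw),0])
    x=np.sin(tilt)*f-np.cos(tilt)*np.array([0,0,1]);z=sign*l;return np.c_[x,np.cross(z,x),z]
def to(P,Rt):
    s,p,Rc=cur();d=Rc.T@(np.array(P)-p);w=R.from_matrix(Rc.T@Rt).as_rotvec()
    print('clk',round(s['clock'],2),'pos',p.round(1),'width',round(s['width'],1),'F',np.round(s['force'],1))
    print('now tool shift',d.round(1),'rotvec',w.round(3),'| after turning: shift',(Rt.T@(np.array(P)-p)).round(1))
E
python3 - <<'E'
from fit2 import *
from go import *
s,p,Rc=cur();print(Rc.round(3));
for sg in(1,-1): to([464.5,-239.4,150],tgt_rot(0.016,0,sg))
print(W(A,[[0,0,65]]),W(B,[[45,0,170]]),W(V,[[-95.5,0,85]]))
print(atz('top',(345,247),15),atz('top',(427,162),60))
E
```

```text
[ 4.64511e+02 -2.39415e+02  1.60000e-02]
[[-0.11, -0.04], [0.07, 0.52], [-0.31, 0.62], [0.07, 0.02]]
[ 5.44398e+02 -9.86700e+00 -7.70000e-02]
[[1.12, 0.22], [-1.06, 0.41], [-0.19, 0.94]]
[ 5.39073e+02  2.22147e+02 -1.39000e-01]
[[0.14, -0.12], [-0.05, -0.23], [0.37, -0.24], [-0.32, 0.22], [0.03, -0.04], [0.01, -0.27], [0.36, -0.11], [-0.19, 0.33], [0.25, 0.01], [0.28, -0.94], [0.55, -0.65]]
chute [ 5.43029e+02 -1.09660e+01 -6.70000e-02] [ 0.29  0.72  0.34  0.87 -0.04  1.34  0.18  0.02 -0.44  0.2 ]
[[-0.001  0.954  0.299]
 [ 0.002  0.299 -0.954]
 [-1.    -0.    -0.002]]
clk 0.1 pos [ 194.3 -619.7  238.5] width 85.6 F [ 1.1 -0.1 -0.2]
now tool shift [  89.   371.6 -281.9] rotvec [-2.854e+00 -0.000e+00 -2.000e-03] | after turning: shift [  88.5 -276.3  375.9]
clk 0.1 pos [ 194.3 -619.7  238.5] width 85.6 F [ 1.1 -0.1 -0.2]
now tool shift [  89.   371.6 -281.9] rotvec [ 0.288 -0.002  0.   ] | after turning: shift [  88.5  276.3 -375.9]
[[ 464.51085949 -239.41467664   65.        ]] [[587.9266133  -13.99786342 170.        ]] [[444.49020792 235.35364026  85.        ]]
[ 332.48571805 -249.88787631   15.        ] [ 583.05795356 -500.38351082   60.        ]
```

```bash
python3 -m handwheel '1 0 37 -28 0 0 0;1 0 37 -28 0 0 0;1 0 37 -28 0 0 0;1 0 37 -28 0 0 0;1 0 37 -28 0 0 0;1 0 37 -28 0 0 0;1 0 37 -28 0 0 0;1 0 37 -28 0 0 0;1 0 37 -28 0 0 0;1 0 37 -28 0 0 0'; python3 -m handwheel '1 0 0 0 0.144 0 0;1 0 0 0 0.144 0 0;1 0 0 0 0 0 0'
python3 - <<'E'
from go import *
to([464.5,-239.4,150],tgt_rot(0.016,0,-1));print(cur()[0]['qpos'])
E
```

```text
clock: 1.1
eef_pos: [466.9, -235.6, 233.1]
tool_rot: [-1.977, 1.563, 3.022]
force: [0.3, 0.6, 0.2]
width: 85.1
clock: 1.4
eef_pos: [472.1, -225.4, 232.1]
tool_rot: [-2.318, 1.562, 2.4]
force: [-0.5, -0.9, -0.2]
width: 85.7
clk 1.4 pos [ 472.1 -225.4  232.1] width 85.7 F [-0.5 -0.9 -0.2]
now tool shift [82.  -7.2 14.5] rotvec [-0.01  -0.006  0.007] | after turning: shift [82.1 -7.8 13.9]
[ 0.32643576  0.46205643  0.09709111  1.87215048 -0.06324859  0.81897664
 -1.10761856]
```

```bash
cat > log.py <<'E'
from go import *
s,p,Rc=cur();open('log.jsonl','a').write(json.dumps([list(s['qpos']),list(p),Rc.tolist()])+'\n')
E
python3 log.py
python3 -m handwheel '1 40 -4 7 0 0 0;1 40 -4 7 0 0 0;1 0 0 0 0 0 0'; python3 log.py
python3 -m handwheel '1 0 0 0 0 0 0.145;1 0 0 0 0 0 0.145;1 0 0 0 0 0 0'; python3 log.py
python3 -m handwheel '1 0 0 0 0 0 -0.145;1 0 0 0 0 0 -0.145;1 0 0 0 0 0 -0.145;1 0 0 0 0 0 -0.145;1 0 0 0 0 0 0'; python3 log.py
python3 - <<'E'
from go import *
to([464.5,-239.4,150],tgt_rot(0.016,0,-1));print(cur()[2].round(2))
for l in open('log.jsonl'):
    q,p,Rr=json.loads(l);print(np.round(q,3),np.round(p,1),np.round(np.array(Rr)[:,0],3))
E
```

```text
clock: 1.7
eef_pos: [464.9, -240.0, 151.2]
tool_rot: [-2.538, 1.565, 2.192]
force: [-1.8, 0.2, -0.7]
width: 85.1
clock: 2.0
eef_pos: [467.5, -234.9, 152.5]
tool_rot: [1.651, 1.333, 0.107]
force: [0.6, 0.1, 0.2]
width: 85.6
clock: 2.5
eef_pos: [465.4, -245.2, 161.9]
tool_rot: [-1.569, 1.206, -3.125]
force: [0.4, 0.7, -0.1]
width: 85.3
clk 2.5 pos [ 465.4 -245.2  161.9] width 85.3 F [ 0.4  0.7 -0.1]
now tool shift [11.4  3.5 -5.8] rotvec [-0.001  0.     0.365] | after turning: shift [11.9 -0.8 -5.8]
[[-0.36  0.93  0.01]
 [-0.01  0.01 -1.  ]
 [-0.93 -0.36  0.  ]]
[ 0.326  0.462  0.097  1.872 -0.063  0.819 -1.108] [ 472.1 -225.4  232.1] [-0.007  0.006 -1.   ]
[ 0.373  0.576  0.076  1.954 -0.076  0.618 -1.054] [ 464.9 -240.   151.2] [-0.003  0.004 -1.   ]
[ 0.541  0.518 -0.058  2.132 -0.348  0.312 -0.728] [ 467.5 -234.9  152.5] [ 0.235  0.025 -0.972]
[ 0.153  0.747  0.33   1.658 -0.073  1.099 -1.075] [ 465.4 -245.2  161.9] [-0.357 -0.006 -0.934]
```

```bash
cat > kin.py <<'E'
from h import *
import json,itertools
D=[json.loads(l) for l in open('log.jsonl')]
D.append([[1.2012167,.62924121,.03846992,1.51824345,-.02701835,.99632911,-.01999955],[194.29,-619.71,238.5],Rm([-3.13243644,1.56909377,1.88370284]).tolist()])
def rz(a): return R.from_euler('z',a).as_matrix()
def ry(a): return R.from_euler('y',a).as_matrix()
def fk(q,sg,p):
    h,a,b,L,e1,e2,e3,c1,c7=p
    M=rz(sg[0]*q[0]+c1);P=np.array([0,0,h]);
    M=M@ry(q[1]);M=M@rz(sg[1]*q[2]);P=P+M@[e1,0,a];
    M=M@ry(q[3]);M=M@rz(sg[2]*q[4]);P=P+M@[e2,0,b];M=M@ry(q[5]);P=P+M@[e3,0,L];M=M@rz(sg[3]*q[6]+c7)
    # tool x = M z
    return P,np.c_[M[:,2],M[:,0],M[:,1]]
if __name__=='__main__':
  best=[]
  for sg in itertools.product((-1,1),repeat=4):
   for c7 in(0,1.57,3.14,-1.57):
    def f(p):
      r=[]
      for q,P,Rr in D:
        a,M=fk(q,sg,p);r+=list(a-P);r+=list(300*(M-np.array(Rr)).ravel())
      return r
    r=least_squares(f,[300,450,450,250,0,0,0,0,c7],x_scale=[100]*7+[1,1]);best.append((r.cost,sg,r.x,r.fun))
  best.sort(key=lambda t:t[0])
  for b in best[:3]: print(b[0],b[1],b[2].round(3).tolist())
  print(np.array(best[0][3]).reshape(-1,12).round(1))
  json.dump([best[0][1],best[0][2].tolist()],open('kin.json','w'))
E
python3 kin.py
```

```text
54.993941572103765 (-1, -1, -1, -1) [340.119, 539.611, 385.517, 324.156, 7.143, -3.303, -0.62, -0.047, 1.525]
54.993941572129444 (-1, -1, -1, -1) [340.119, 539.611, 385.517, 324.156, 7.143, -3.303, -0.62, -0.047, 1.525]
54.99394157224017 (-1, -1, -1, -1) [340.119, 539.611, 385.517, 324.155, 7.143, -3.303, -0.62, -0.047, 1.525]
[[ 2.9  1.3  0.4  0.1  0.  -0.3  0.1 -0.3 -0.   0.   0.1 -0.1]
 [ 0.8  2.3 -0.1  0.1  0.  -0.3  0.  -0.3 -0.   0.   0.1 -0. ]
 [ 0.2  0.6 -0.2  0.3 -0.  -0.6 -3.3  0.1 -0.1 -0.   0.2  3.2]
 [-0.2  1.  -2.3  0.   0.  -1.2  5.   0.7  0.  -0.   0.1 -4.9]
 [-2.9  0.3  2.3  0.   0.1 -0.3  0.  -0.3 -0.1  0.   0.   0. ]]
```

```bash
cat > reach.py <<'E'
from kin import *
from go import tgt_rot
sg,p=json.load(open('kin.json'))
lo=np.array([-3.06,-.37,-1.25,.18,-1.1,.23,-2.94]);hi=np.array([3.06,2.12,1.32,2.47,4.24,1.98,2.94])
def ik(P,Rt,q0,m=.03):
    f=lambda q:np.r_[(fk(q,sg,p)[0]-P),300*(fk(q,sg,p)[1]-Rt).ravel(),2*(q-q0)]
    r=least_squares(f,np.clip(q0,lo+m+.001,hi-m-.001),bounds=(lo+m,hi-m));a,M=fk(r.x,sg,p)
    return r.x,np.linalg.norm(a-P),np.abs(M-Rt).max()
if __name__=='__main__':
  q0=np.array(D[2][0]);E=np.array([588,-14,170.]);yaw=-.067
  for th in np.radians([0,10,15,20,25,30]):
    for d in(200,180,120,60):
      u=np.array([np.cos(yaw)*.866,np.sin(yaw)*.866,.5]);G=E-u*d
      Rt=tgt_rot(yaw,np.radians(30)-th,-1);P=G+Rt[:,0]*11
      b=min((ik(P,Rt,np.array(D[i][0])+dq) for i in(0,2,3) for dq in(np.zeros(7),np.array([.6,0,-.6,0,-.3,0,0]),np.array([-.6,0,.6,0,.3,0,0]))),key=lambda t:t[1]+300*t[2])
      print(round(np.degrees(th)),d,P.round(0),b[0].round(2),round(b[1],1),round(b[2],3))
E
python3 reach.py
```

```text
0 200 [421.  -3.  60.] [-0.53  0.52  0.58  2.31 -1.07  0.26 -0.67] 98.3 0.256
0 180 [438.  -4.  70.] [-0.51  0.52  0.57  2.29 -1.07  0.26 -0.66] 90.3 0.24
0 120 [490.  -7. 100.] [-0.46  0.53  0.54  2.22 -1.07  0.26 -0.66] 68.1 0.189
0 60 [542. -11. 130.] [-0.43  0.54  0.51  2.15 -1.07  0.26 -0.66] 47.8 0.139
10 200 [419.  -3.  60.] [-0.42  0.58  0.47  2.31 -1.07  0.26 -0.64] 62.9 0.171
10 180 [436.  -4.  70.] [-0.41  0.58  0.47  2.29 -1.07  0.26 -0.64] 55.1 0.152
10 120 [488.  -7. 100.] [-0.39  0.58  0.46  2.23 -1.07  0.26 -0.64] 33.3 0.096
10 60 [540. -11. 130.] [ 0.28  0.59 -0.43  2.19  1.29  0.26 -2.91] 7.5 0.022
15 200 [418.  -3.  59.] [-0.38  0.61  0.44  2.31 -1.07  0.26 -0.63] 45.1 0.124
15 180 [435.  -4.  69.] [-0.38  0.61  0.43  2.29 -1.07  0.26 -0.63] 37.4 0.104
15 120 [487.  -7.  99.] [ 0.27  0.61 -0.42  2.26  1.27  0.26 -2.91] 10.2 0.029
15 60 [539. -11. 129.] [-0.32  0.59  0.39  2.15 -0.91  0.26 -0.8 ] 0.0 0.0
20 200 [417.  -3.  59.] [-0.35  0.64  0.4   2.31 -1.07  0.26 -0.63] 27.3 0.076
20 180 [434.  -4.  69.] [ 0.27  0.65 -0.41  2.31  1.26  0.26 -2.91] 14.4 0.04
20 120 [486.  -7.  99.] [-0.33  0.63  0.39  2.23 -1.    0.26 -0.7 ] 0.1 0.0
20 60 [538. -11. 129.] [-0.26  0.6   0.32  2.08 -0.51  0.35 -1.18] 0.0 0.0
25 200 [416.  -2.  59.] [ 0.25  0.68 -0.39  2.33  1.24  0.26 -2.91] 4.4 0.012
25 180 [433.  -4.  69.] [ 0.23  0.67 -0.37  2.3   1.13  0.26 -2.79] 0.2 0.0
25 120 [485.  -7.  99.] [-0.25  0.62  0.29  2.16 -0.53  0.33 -1.16] 0.0 0.0
25 60 [537. -11. 129.] [-0.29  0.63  0.37  2.01 -0.47  0.5  -1.22] 0.0 0.0
30 200 [415.  -2.  59.] [-0.25  0.68  0.28  2.28 -0.73  0.26 -0.95] 0.0 0.0
30 180 [432.  -4.  69.] [-0.22  0.66  0.25  2.24 -0.54  0.3  -1.14] 0.0 0.0
30 120 [484.  -7.  99.] [-0.28  0.65  0.35  2.09 -0.48  0.48 -1.2 ] 0.0 0.0
30 60 [536. -11. 129.] [-0.26  0.65  0.34  1.94 -0.35  0.61 -1.33] 0.0 0.0
```

```bash
python3 - <<'E'
from go import *
Rt=tgt_rot(.016,-.489,-1);P=np.array([453.3,-239.6,58.3]);to(P-60*Rt[:,0],Rt)
E
```

```text
clk 2.5 pos [ 465.4 -245.2  161.9] width 85.3 F [ 0.4  0.7 -0.1]
now tool shift [41.5 33.2 -5.8] rotvec [-0.001  0.    -0.124] | after turning: shift [37.1 38.1 -5.8]
```

```bash
python3 -m handwheel '1 0 0 0 0 0 -0.124;1 10 19 -3 0 0 0;1 17 19 -3 0 0 0;1 10 0 0 0 0 0;1 0 0 0 0 0 0'; python3 log.py; python3 - <<'E'
from go import *
from cell import get_image
Rt=tgt_rot(.016,-.489,-1);P=np.array([453.3,-239.6,58.3]);to(P-60*Rt[:,0],Rt);to(P,Rt)
for n in('top','scene'): cv2.imwrite(f'pics/{n}1.png',get_image(n))
crop('top','pics/top1.png',(300,130,400,230),6,'pics/t1a.png');crop('scene','pics/scene1.png',(160,130,260,230),6,'pics/s1a.png')
E
```

```text
clock: 3.0
eef_pos: [482.2, -244.3, 117.6]
tool_rot: [-1.529, 1.082, -3.09]
force: [-0.1, -0.5, -0.2]
width: 85.3
clk 3.0 pos [ 482.2 -244.3  117.6] width 85.3 F [-0.1 -0.5 -0.2]
now tool shift [ 5.8  2.4 -5.3] rotvec [-0.01   0.017 -0.001] | after turning: shift [ 5.9  2.4 -5.2]
clk 3.0 pos [ 482.2 -244.3  117.6] width 85.3 F [-0.1 -0.5 -0.2]
now tool shift [65.8  2.3 -6.3] rotvec [-0.01   0.017 -0.001] | after turning: shift [65.9  2.4 -5.2]
```

View pics/t1a.png

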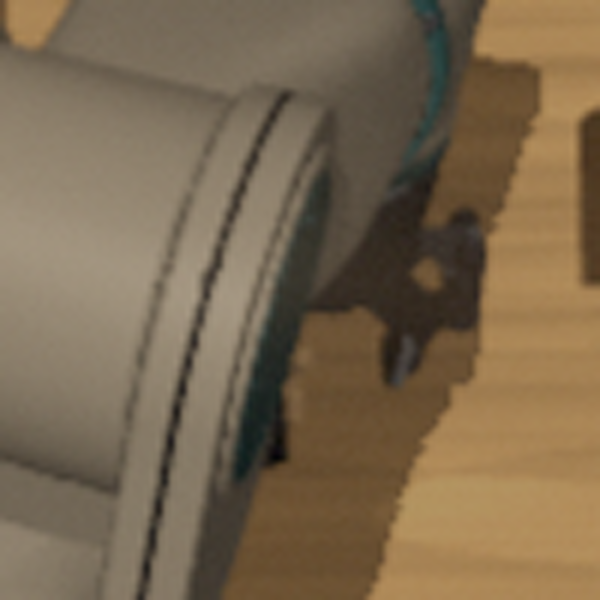

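View pics/s1a.png

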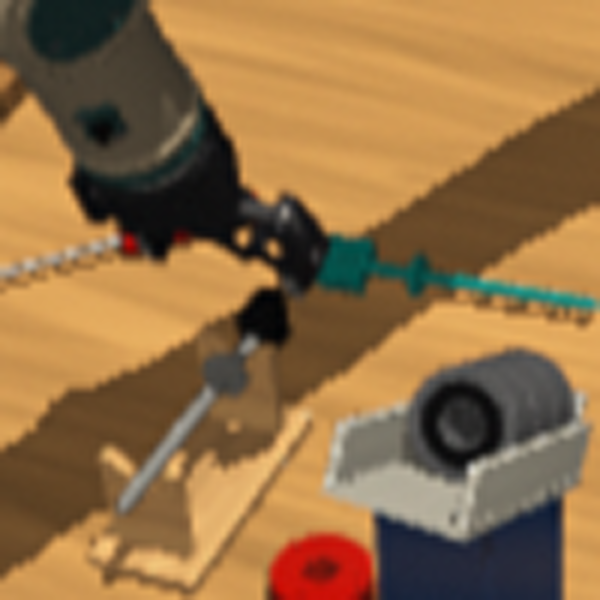

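The top view is blocked by the arm. In the scene view the grip, at crop (265,315), lies below the open fingers. I'll descend along the tool axis.

```bash
python3 -m handwheel '1 5 2 -5 -0.01 0.017 0;1 0 0 0 0 0 0;1 20 0 0 0 0 0;1 20 0 0 0 0 0;1 0 0 0 0 0 0'; python3 - <<'E'
from go import *
Rt=tgt_rot(.016,-.489,-1);P=np.array([453.3,-239.6,58.3]);to(P,Rt)
E
```

```text
clock: 3.6
eef_pos: [464.6, -241.9, 81.5]
tool_rot: [-1.567, 1.093, -3.125]
force: [0.3, 0.4, 0.1]
width: 85.2
clk 3.6 pos [ 464.6 -241.9   81.5] width 85.2 F [0.3 0.4 0.1]
now tool shift [25.8  0.7 -2.4] rotvec [-0.004  0.    -0.011] | after turning: shift [25.8  1.  -2.4]
```

```bash
python3 -m handwheel '1 13 0 -2 0 0 0;1 13 0 0 0 0 0;1 0 0 0 0 0 0'; python3 - <<'E'
from go import *
from cell import get_image
Rt=tgt_rot(.016,-.489,-1);P=np.array([453.3,-239.6,58.3]);to(P,Rt)
cv2.imwrite('pics/scene2.png',get_image('scene'))
crop('scene','pics/scene2.png',(160,140,260,215),8,'pics/s2a.png')
E
```

```text
clock: 3.9
eef_pos: [454.0, -241.3, 60.0]
tool_rot: [-1.563, 1.097, -3.122]
force: [0.8, -0.2, -0.8]
width: 85.2
clk 3.9 pos [ 454.  -241.3   60. ] width 85.2 F [ 0.8 -0.2 -0.8]
now tool shift [ 1.8  0.1 -1.7] rotvec [-0.005  0.001 -0.015] | after turning: shift [ 1.8  0.2 -1.7]
```

View pics/s2a.png

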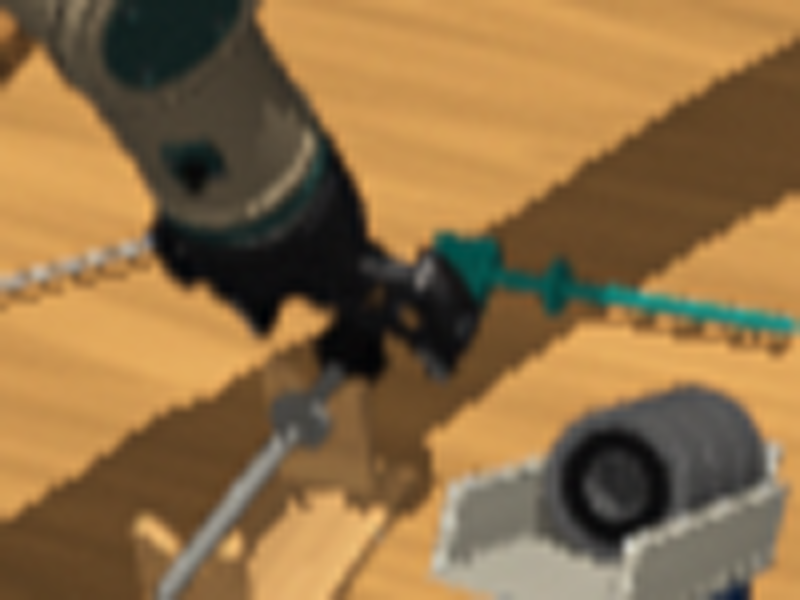

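The right finger at crop (440,330) and the left finger at (260,310) straddle the grip at (350,330). Closing now.

```bash
python3 -m handwheel '-1 1.5 0 -1 0 0 0;-1 0 0 0 0 0 0;-1 0 0 0 0 0 0;-1 0 0 0 0 0 0;-1 0 0 0 0 0 0;-1 0 0 0 0 0 0;-1 0 0 0 0 0 0'
```

```text
clock: 4.65
eef_pos: [456.7, -241.1, 61.0]
tool_rot: [-1.558, 1.102, -3.117]
force: [0.2, 0.3, -0.3]
width: 17.5
```

```bash
python3 -m handwheel '-1 -9 -4.5 0 0 0 0;-1 -18 -9 0 0 0 0;-1 -18 -9 0 0 0 0;-1 -18 -9 0 0 0 0;-1 -18 -9 0 0 0 0;-1 0 0 0 0 0 0;-1 0 0 0 0 0 0';python3 log.py; python3 - <<'E'
from go import *
from cell import get_image
s,p,Rc=cur();print(p,s['force'],s['width']);print(Rc.round(3))
for n in('top','scene'): cv2.imwrite(f'pics/{n}3.png',get_image(n))
crop('top','pics/top3.png',(300,110,400,210),6,'pics/t3a.png');crop('scene','pics/scene3.png',(160,130,260,205),8,'pics/s3a.png')
E
```

```text
clock: 5.35
eef_pos: [456.5, -240.0, 156.0]
tool_rot: [-1.561, 1.101, -3.119]
force: [-0.7, -0.7, -3.0]
width: 17.2
[ 456.49636727 -239.97731608  155.96117254] [-0.66709102 -0.67828464 -3.0058523 ] 17.16705399044454
[[-0.452  0.892  0.013]
 [-0.01   0.01  -1.   ]
 [-0.892 -0.452  0.004]]
```

View pics/t3a.png

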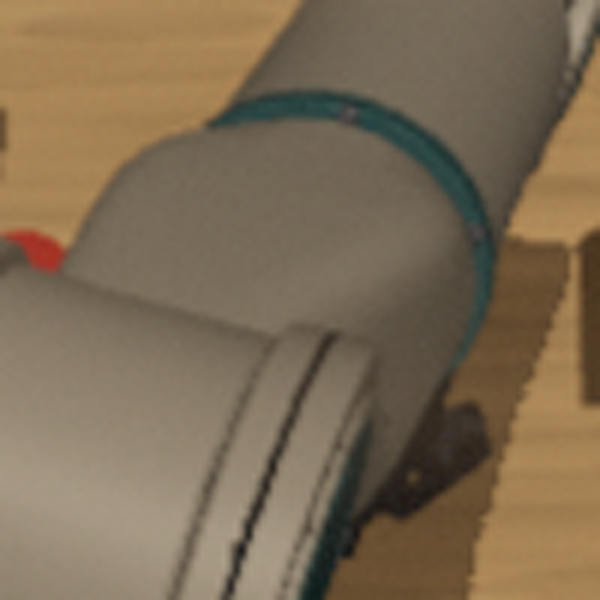

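View pics/s3a.png

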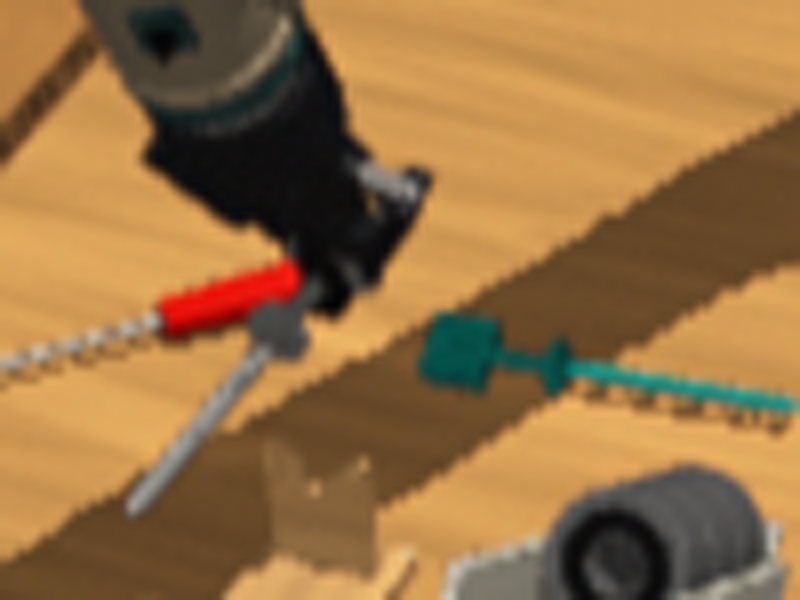

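```bash
python3 - <<'E'
from fit2 import up
from h import *
from scipy.optimize import least_squares
obs=up([(131,513),(279,332)],8,(160,130))
def f(q):
    # grip x fixed? unknown: x, z, pitch
    x,y,pit=q;d=np.array([np.cos(pit),.011*np.cos(pit),np.sin(pit)])
    G=np.array([x,y,160.])
    return (proj('scene',[G+180*d,G+52*d])-obs).ravel()
r=least_squares(f,[464,-240,0],x_scale=[1,1,.01]);print(r.x,r.fun)
G=np.array([464.3,-240,160.]);print(proj('scene',[G+[180,2,0],G+[52,.6,0]]),obs)
E
```

```text
[ 4.64511e+02 -2.39415e+02  1.60000e-02]
[[-0.11, -0.04], [0.07, 0.52], [-0.31, 0.62], [0.07, 0.02]]
[ 5.44398e+02 -9.86700e+00 -7.70000e-02]
[[1.12, 0.22], [-1.06, 0.41], [-0.19, 0.94]]
[ 5.39073e+02  2.22147e+02 -1.39000e-01]
[[0.14, -0.12], [-0.05, -0.23], [0.37, -0.24], [-0.32, 0.22], [0.03, -0.04], [0.01, -0.27], [0.36, -0.11], [-0.19, 0.33], [0.25, 0.01], [0.28, -0.94], [0.55, -0.65]]
chute [ 5.43029e+02 -1.09660e+01 -6.70000e-02] [ 0.29  0.72  0.34  0.87 -0.04  1.34  0.18  0.02 -0.44  0.2 ]
[ 4.64294666e+02 -2.39982818e+02 -8.29916919e-03] [-0.08821802  0.0216109   0.09520286 -0.03136596]
[[175.7849812  193.35820538]
 [194.52162733 170.93344918]] [[175.9375 193.6875]
 [194.4375 171.0625]]
```

```bash
cat > ov.py <<'E'
import io,contextlib
with contextlib.redirect_stdout(io.StringIO()):
    from fit2 import *
def draw(B,tag,L=150,wt=3):
  for n,box,k in[('top',(245,95,295,170),8),('scene',(208,185,266,235),12)]:
    im=cv2.imread(f'pics/{n}0.png');x0,y0,x1,y1=box
    im=cv2.resize(im[y0:y1,x0:x1],None,fx=k,fy=k,interpolation=cv2.INTER_CUBIC)
    def pl(P,col):
        q=((proj(n,P)-[x0,y0]+.5)*k-.5);cv2.polylines(im,[np.round(q).astype(int)],False,col,1)
    def ring(t,rad,col):
        a=np.linspace(0,2*np.pi,40);pl(W(B,[ch(t,rad*np.cos(x),rad*np.sin(x)) for x in a]),col)
    for t in(0,79): ring(t,30,(0,255,255))
    ring(79,10,(0,255,0));ring(79,21,(0,255,0))
    for sg in(-1,1):
        pl(W(B,[ch(-6,sg*20,14),ch(-6,sg*32,14),ch(0,sg*32,14),ch(0,sg*20,14),ch(-6,sg*20,14)]),(0,0,255))
        pl(W(B,[ch(0,sg*32,0),ch(L,sg*32,0),ch(L,sg*32,-30)]),(255,0,0)); pl(W(B,[ch(0,sg*(32+wt),0),ch(L,sg*(32+wt),0),ch(L,sg*(32+wt),-30)]),(255,0,255))
    pl(W(B,[ch(L,-32,-30),ch(L,32,-30)]),(255,255,0))
    cv2.imwrite(f'pics/ov{tag}_{n}.png',im)
if __name__=='__main__':
    import sys;draw(B,'1')
E
python3 ov.py
```

```text
(no output)
```

View pics/ov1_top.png

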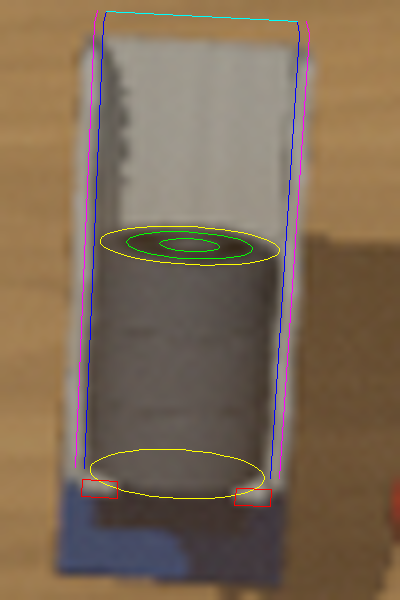

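View pics/ov1_scene.png

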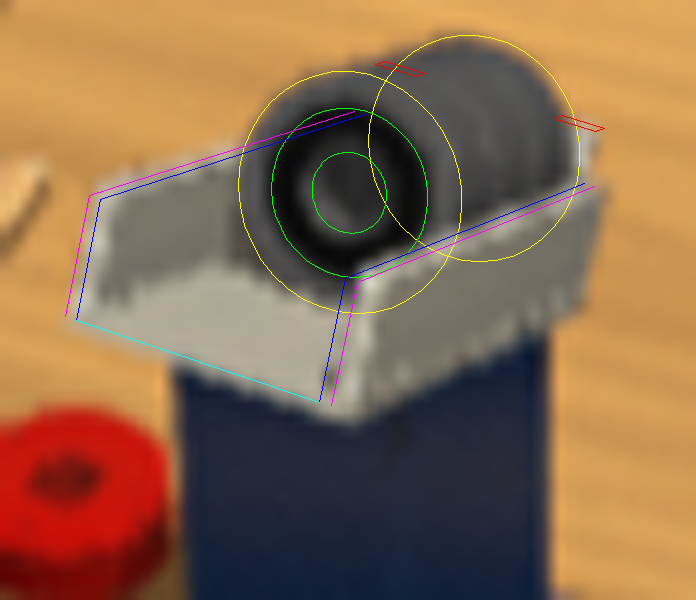

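```bash
python3 kin.py|tail -7; cat > axl.py <<'E'
from go import *
TH=.469
OFF=np.array([-7.8,0,-4.])  # TCP - grip in axle frame
def axR(yaw,pitch): 
    f=np.array([np.cos(yaw)*np.cos(pitch),np.sin(yaw)*np.cos(pitch),np.sin(pitch)]);l=np.array([-np.sin(yaw),np.cos(yaw),0]);return np.c_[f,l,np.cross(f,l)]
def pose(G,yaw,pitch):
    return np.array(G)+axR(yaw,pitch)@OFF,tgt_rot(yaw,pitch-TH,-1)
T_AX=(axR(0,0).T@tgt_rot(0,-TH,-1))
def axle():
    s,p,Rc=cur();A=Rc@T_AX.T;G=p-A@OFF;yaw=np.arctan2(A[1,0],A[0,0]);pit=np.arcsin(A[2,0]);return G,yaw,pit,A
E0=np.array([588,-13.5,170.]);Y0=-.067
U=axR(Y0,np.radians(30))[:,0]
def rel():
    G,y,p,A=axle();tip=G+180*A[:,0];a=axR(Y0,np.radians(30));print('grip rel entry (along,left,normal)',(a.T@(G-E0)).round(1),'tip',(a.T@(tip-E0)).round(1),'yawerr',round(y-Y0,4),'pitch err',round(p-np.radians(30),4),'roll',round(A[2,1],3))
def plan(G,yaw,pitch): to(*pose(G,yaw,pitch))
E
python3 - <<'E'
from reach import *
from axl import *
for d in(215,205,200,190,180,100,60):
    P,Rt=pose(E0-U*d,Y0,np.radians(30))
    b=min((ik(P,Rt,np.array(D[i][0])+dq,.01) for i in(0,2,3,-2) for dq in(np.zeros(7),np.array([.6,0,-.6,0,-.3,0,0]),np.array([-.6,0,.6,0,.3,0,0]))),key=lambda t:t[1]+300*t[2]);print(d,P.round(0),b[0].round(2),b[1].round(1),b[2].round(3))
E
```

```text
[[ 4.8  1.5  0.9  0.1  0.  -0.6  0.1 -0.6 -0.   0.   0.1 -0.1]
 [ 1.4  3.2  0.   0.1  0.  -0.6  0.  -0.6 -0.   0.   0.1 -0. ]
 [-0.1  1.5 -0.9  0.3 -0.  -0.9 -3.1 -0.2 -0.1  0.   0.2  2.9]
 [ 0.4  0.6 -1.2  0.   0.  -1.4  4.6  0.3  0.  -0.   0.1 -4.4]
 [-1.9  1.2 -1.  -0.2 -0.1 -2.   6.1  0.9 -0.1 -0.  -0.1 -5.8]
 [ 0.7  1.2 -1.8 -0.   0.  -1.9  5.9  0.8  0.   0.   0.1 -5.6]
 [-1.3  0.9  4.   0.   0.2 -0.6  0.  -0.6 -0.2  0.   0.   0. ]]
215 [397.  -1.  55.] [ 0.24  0.69 -0.36  2.36  1.27  0.24 -2.93] 1.0 0.003
205 [406.  -1.  60.] [ 0.23  0.68 -0.35  2.34  1.16  0.24 -2.82] 0.2 0.001
200 [410.  -2.  63.] [ 0.22  0.67 -0.34  2.33  1.09  0.24 -2.75] 0.2 0.001
190 [419.  -2.  68.] [-0.29  0.66  0.33  2.31 -0.95  0.24 -0.75] 0.1 0.0
180 [428.  -3.  73.] [-0.26  0.65  0.29  2.29 -0.78  0.24 -0.91] 0.0 0.0
100 [497.  -7. 113.] [-0.29  0.62  0.35  2.09 -0.48  0.44 -1.21] 0.0 0.0
60 [531. -10. 133.] [-0.31  0.63  0.39  1.99 -0.44  0.55 -1.25] 0.0 0.0
```

```bash
python3 - <<'E'
from axl import *
print(axle()[:3]);G=E0-U*200;print(G)
plan(G+[0,-110,0],Y0,np.radians(30))
E
```

```text
(array([ 464.094806  , -239.95202785,  159.50266791]), np.float64(0.013362816850134712), np.float64(-0.0014131860911195783))
[415.18353264  -1.90393992  70.        ]
clk 5.45 pos [ 456.3 -240.1  155.5] width 17.1 F [ 0.6  0.3 -1.4]
now tool shift [ 102.3    2.5 -129.5] rotvec [0.079 0.021 0.525] | after turning: shift [  89.8  -59.3 -125.1]
```

```bash
python3 -m handwheel '-1 0 0 0 0.02 0.005 0.131;-1 0 0 0 0.02 0.005 0.131;-1 0 0 0 0.02 0.005 0.131;-1 0 0 0 0.02 0.005 0.131;-1 0 0 0 0 0 0'; python3 log.py; python3 - <<'E'
from axl import *
rel();G=E0-U*200
plan(G+[0,-110,0],Y0,np.radians(30));print(cur()[0]['qpos'].round(2))
E
```

```text
clock: 5.95
eef_pos: [452.6, -237.6, 148.3]
tool_rot: [1.578, 1.512, -0.062]
force: [-0.2, -0.1, -2.7]
width: 17.2
grip rel entry (along,left,normal) [-107.1 -232.7   45.3] tip [  72.9 -233.1   46. ] yawerr -0.0026 pitch err 0.0038 roll 0.0
clk 5.95 pos [ 452.6 -237.6  148.3] width 17.2 F [-0.2 -0.1 -2.7]
now tool shift [  82.6  -55.7 -122.8] rotvec [-0.002 -0.    -0.004] | after turning: shift [  82.8  -55.1 -122.9]
[ 0.3   0.56  0.2   2.04 -0.27  0.51 -0.94]
```

```bash
python3 -m handwheel '-1 13 -14 -31 0 0 0;-1 19 -14 -31 0 0 0;-1 25 -14 -31 0 0 0;-1 25 -13 -30 0 0 0;-1 0 0 0 0 0 0;-1 0 0 0 0 0 0'; python3 log.py; python3 - <<'E'
from axl import *
rel();G=E0-U*200
plan(G+[0,-110,0],Y0,np.radians(30));plan(G,Y0,np.radians(30));print(cur()[0]['qpos'].round(2))
from cell import get_image
for n in('top','scene'): cv2.imwrite(f'pics/{n}4.png',get_image(n))
crop('top','pics/top4.png',(230,100,350,220),5,'pics/t4a.png');crop('scene','pics/scene4.png',(160,130,270,240),5.4,'pics/s4a.png')
E
```

```text
clock: 6.55
eef_pos: [416.4, -125.6, 75.2]
tool_rot: [1.974, 1.529, 0.335]
force: [-0.3, -0.7, -0.7]
width: 17.2
grip rel entry (along,left,normal) [-181.3 -123.5    3.6] tip [  -1.3 -124.9    0.7] yawerr -0.0092 pitch err -0.0166 roll 0.016
clk 6.55 pos [ 416.4 -125.6   75.2] width 17.2 F [-0.3 -0.7 -0.7]
now tool shift [ 12.5  -7.4 -13.4] rotvec [-0.001 -0.016  0.017] | after turning: shift [ 12.2  -7.6 -13.6]
clk 6.55 pos [ 416.4 -125.6   75.2] width 17.2 F [-0.3 -0.7 -0.7]
now tool shift [  14.   -14.8 -123.1] rotvec [-0.001 -0.016  0.017] | after turning: shift [  11.8  -14.9 -123.3]
[ 0.12  0.64  0.19  2.27 -0.59  0.24 -0.8 ]
```

View pics/t4a.png

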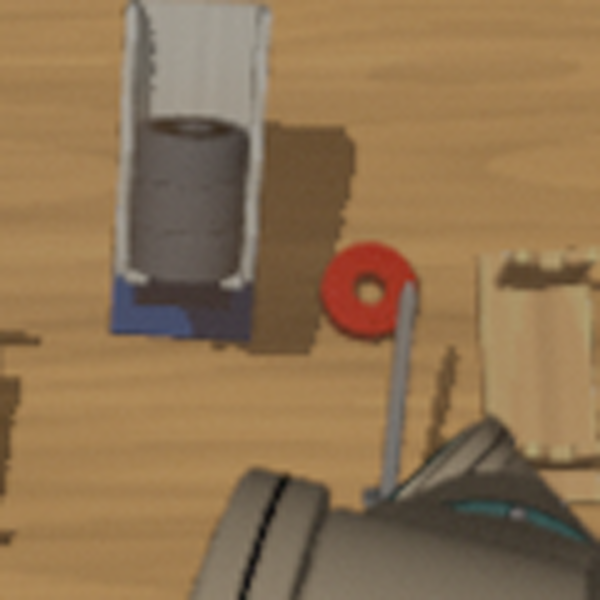

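View pics/s4a.png

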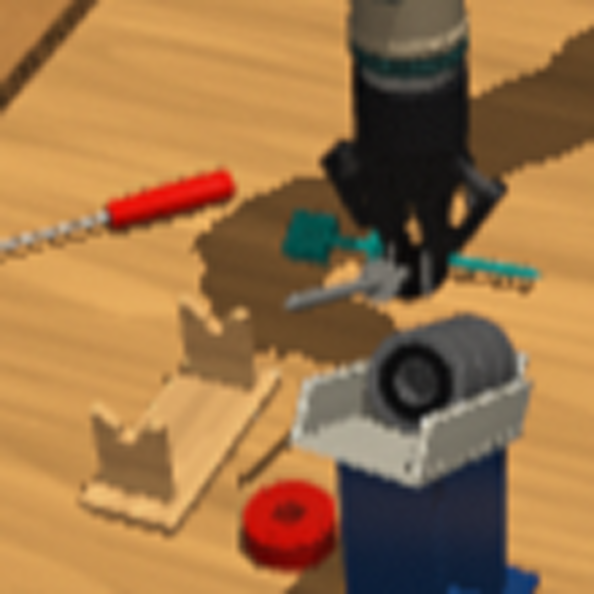

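```bash
cat >> axl.py <<'E'
def tipplan(along,pdeg,left=0,normal=0,extra=(0,0,0)):
    a=axR(Y0,np.radians(30));T=E0+a@np.array([along,left,normal],float)+extra
    x=axR(Y0,np.radians(pdeg))[:,0];plan(T-180*x,Y0,np.radians(pdeg))
E
python3 - <<'E'
from axl import *
tipplan(-22,24,left=-90);tipplan(-22,22,left=-90)
E
python3 - <<'E'
from reach import *
from axl import *
import numpy as np
q=cur()[0]['qpos']
for al,pd in((-22,24),(-15,24),(-15,25),(0,26),(20,28),(79,30)):
    x=axR(Y0,np.radians(pd))[:,0];P,Rt=pose(E0+U*al-180*x,Y0,np.radians(pd));b=ik(P,Rt,q,.01);print(al,pd,b[0].round(2),b[1],b[2])
E
```

```text
clk 6.65 pos [ 416.9 -126.3   75.8] width 17.1 F [-0.  -0.3 -1.8]
now tool shift [ -3.7 -25.7 -34.1] rotvec [-0.001 -0.016 -0.09 ] | after turning: shift [ -1.9 -25.9 -34. ]
clk 6.65 pos [ 416.9 -126.3   75.8] width 17.1 F [-0.  -0.3 -1.8]
now tool shift [ -9.7 -28.2 -34.1] rotvec [-0.001 -0.016 -0.125] | after turning: shift [ -6.7 -29.2 -34. ]
-22 24 [-0.28  0.64  0.32  2.27 -0.57  0.36 -1.11] 0.010656577935063858 2.7210822070831325e-05
-15 24 [-0.29  0.64  0.33  2.26 -0.56  0.38 -1.12] 0.011011561166935222 2.7929618699505328e-05
-15 25 [-0.28  0.64  0.31  2.27 -0.58  0.34 -1.1 ] 0.010489461679731497 2.6899972735297016e-05
0 26 [-0.28  0.63  0.32  2.24 -0.57  0.36 -1.11] 0.010752459835043068 2.7443240246252604e-05
20 28 [-0.28  0.63  0.32  2.22 -0.58  0.35 -1.11] 0.010707717224504585 2.7328810818678803e-05
79 30 [-0.3   0.63  0.37  2.1  -0.51  0.45 -1.18] 0.01198545825326281 2.95131364281715e-05
```

```bash
python3 -m handwheel '-1 0 -13 0 0 -0.016 -0.09;-1 -2 -13 0 0 0 0;-1 0 0 -30 0 0 0;-1 0 0 0 0 0 0'; python3 log.py; python3 - <<'E'
from axl import *
rel();tipplan(-22,24,left=-90);tipplan(-22,24)
print(cur()[0]['qpos'].round(2))
E
```

```text
clock: 7.05
eef_pos: [397.0, -99.5, 79.9]
tool_rot: [-1.461, 1.524, -3.105]
force: [0.2, -0.3, -1.9]
width: 17.7
grip rel entry (along,left,normal) [-196.9  -98.6   17.6] tip [-17.9 -99.1  -0.5] yawerr -0.0034 pitch err -0.1009 roll -0.005
clk 7.05 pos [397.  -99.5  79.9] width 17.7 F [ 0.2 -0.3 -1.9]
now tool shift [ 1.1 -4.2 -8.5] rotvec [-0.006  0.005 -0.004] | after turning: shift [ 1.2 -4.1 -8.6]
clk 7.05 pos [397.  -99.5  79.9] width 17.7 F [ 0.2 -0.3 -1.9]
now tool shift [  0.7  -4.7 -98.5] rotvec [-0.006  0.005 -0.004] | after turning: shift [  1.2  -4.1 -98.6]
[-0.05  0.65  0.32  2.27 -0.56  0.35 -0.89]
```

Good. Next is the lateral move to in front of the entry.

```bash
python3 -m handwheel '-1 1 -4 -25 -0.006 0.005 0;-1 0 0 -25 0 0 0;-1 0 0 -25 0 0 0;-1 0 0 -20 0 0 0;-1 0 0 0 0 0 0;-1 0 0 0 0 0 0'; python3 - <<'E'
from axl import *
rel();tipplan(-22,24)
from cell import get_image
for n in('top','scene'): cv2.imwrite(f'pics/{n}5.png',get_image(n))
crop('top','pics/top5.png',(235,95,315,195),6,'pics/t5a.png');crop('scene','pics/scene5.png',(200,150,270,220),8,'pics/s5a.png')
E
```

```text
clock: 7.65
eef_pos: [408.2, -8.2, 82.1]
tool_rot: [-1.451, 1.538, -3.094]
force: [0.0, -0.4, -2.6]
width: 17.5
grip rel entry (along,left,normal) [-191.5   -6.8   17.1] tip [-12.2  -7.3   1.5] yawerr -0.0035 pitch err -0.0868 roll -0.004
clk 7.65 pos [408.2  -8.2  82.1] width 17.5 F [ 0.  -0.4 -2.6]
now tool shift [ 3.4 -9.2 -6.7] rotvec [-0.005  0.004 -0.018] | after turning: shift [ 3.6 -9.1 -6.8]
```

View pics/t5a.png

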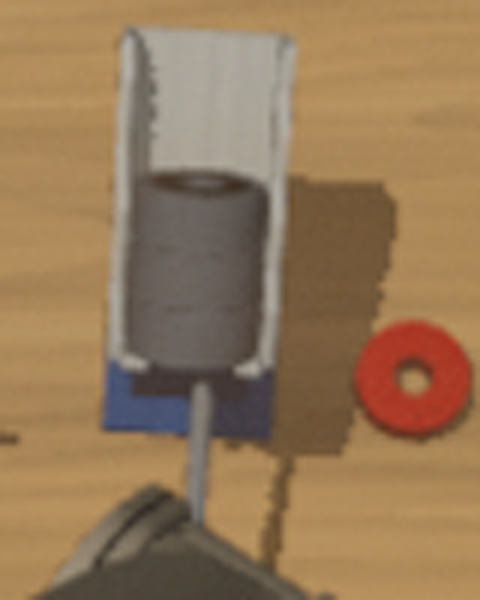

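View pics/s5a.png

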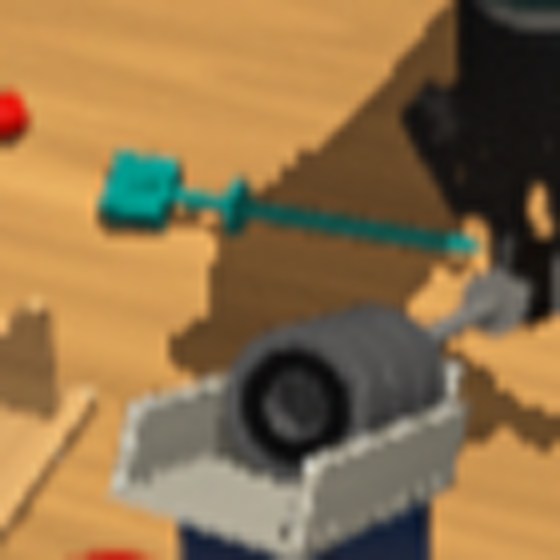

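The tip shows at crop (203,385), about 7 mm right of the middle between the tabs (191,368). That agrees with the computed offset of -7.3 mm. I'll correct it.

```bash
python3 -m handwheel '-1 0 -2 -7 -0.005 0.004 0;-1 0 0 0 0 0 0;-1 0 0 -0.5 0 0 0;-1 0 0 0 0 0 0'; python3 - <<'E'
from axl import *
rel();tipplan(5,26)
from cell import get_image
for n in('top',): cv2.imwrite(f'pics/{n}6.png',get_image(n))
crop('top','pics/top6.png',(245,95,295,175),7.4,'pics/t6a.png')
G,y,p,A=axle();t=G+180*A[:,0];print(t,((proj('top',[t,G+120*A[:,0]])-[245,95]+.5)*7.4).round(0))
E
```

```text
clock: 8.15
eef_pos: [406.4, -3.3, 82.3]
tool_rot: [-1.563, 1.539, 3.076]
force: [0.2, -1.4, -2.1]
width: 17.4
grip rel entry (along,left,normal) [-193.2   -2.    18.3] tip [-13.9  -3.1   2.7] yawerr -0.0066 pitch err -0.0867 roll -0.0
clk 8.15 pos [406.4  -3.3  82.3] width 17.4 F [ 0.2 -1.4 -2.1]
now tool shift [-4.9 19.  -2.1] rotvec [-0.007  0.     0.017] | after turning: shift [-4.6 19.1 -1.9]
[574.45020721 -15.78556624 165.42582218] [[169. 476.]
 [160. 632.]]
```

View pics/t6a.png

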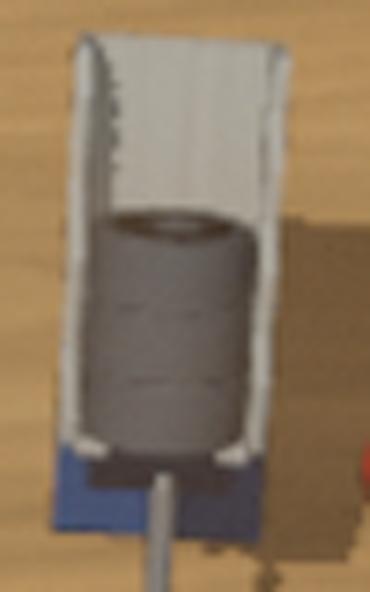

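```bash
sed -i 's/E0=np.array(\[588,-13.5/E0=np.array([588,-15.3/' axl.py; python3 -m handwheel '-1 -2 9 0 -0.007 0 0.017;-1 -2.5 9 0 0 0 0;-1 0 0 0 0 0 0'; python3 - <<'E'
from axl import *
rel();tipplan(5,26.5);tipplan(25,28)
s=cur()[0];print(s['force'],s['torque'],s['qpos'].round(2))
E
```

```text
clock: 8.5
eef_pos: [426.4, -5.1, 86.8]
tool_rot: [-1.525, 1.558, 3.121]
force: [-1.2, -0.1, -1.7]
width: 16.6
grip rel entry (along,left,normal) [-173.7   -0.7   12.3] tip [ 5.8 -0.5  0.2] yawerr 0.0007 pitch err -0.0674 roll -0.001
clk 8.5 pos [426.4  -5.1  86.8] width 16.6 F [-1.2 -0.1 -1.7]
now tool shift [ 1.7 -0.1 -0.7] rotvec [0.    0.001 0.006] | after turning: shift [ 1.7 -0.1 -0.7]
clk 8.5 pos [426.4  -5.1  86.8] width 16.6 F [-1.2 -0.1 -1.7]
now tool shift [-4.3 19.5 -0.6] rotvec [0.    0.001 0.032] | after turning: shift [-3.6 19.7 -0.7]
[-1.21791659 -0.14420898 -1.6670027 ] [-0.02076225  0.05054292 -0.01131447] [-0.29  0.64  0.35  2.25 -0.62  0.36 -1.05]
```

```bash
python3 -m handwheel '-1 -2 10 -0.5 0 0 0.032;-1 -2 10 0 0 0 0;-1 0 0 0 0 0 0'; python3 - <<'E'
from axl import *
rel();tipplan(45,29)
s=cur()[0];print(s['force'],s['torque'],s['qpos'].round(2))
from cell import get_image
for n in('top','scene'): cv2.imwrite(f'pics/{n}7.png',get_image(n))
crop('top','pics/top7.png',(245,95,295,175),7,'pics/t7a.png');crop('scene','pics/scene7.png',(200,160,270,220),9,'pics/s7a.png')
G,y,p,A=axle();print(((proj('top',[G+160*A[:,0],G+120*A[:,0]])-[245,95]+.5)*7).round(0),((proj('scene',[G+160*A[:,0],G+52*A[:,0]])-[200,160]+.5)*9).round(0))
E
```

```text
clock: 8.8
eef_pos: [448.1, -6.0, 91.2]
tool_rot: [1.536, 1.551, -0.101]
force: [0.9, 0.1, -1.0]
width: 17.3
grip rel entry (along,left,normal) [-1.529e+02 -1.000e-01  5.600e+00] tip [27.   0.1 -0.7] yawerr 0.0011 pitch err -0.0345 roll -0.001
clk 8.8 pos [448.1  -6.   91.2] width 17.3 F [ 0.9  0.1 -1. ]
now tool shift [-6.4 17.  -0.1] rotvec [0.001 0.001 0.017] | after turning: shift [-6.1 17.1 -0.1]
[ 0.93609215  0.09884388 -0.97245883] [-0.01861607  0.09370927 -0.04344063] [-0.29  0.64  0.35  2.22 -0.62  0.36 -1.06]
[[159. 402.]
 [154. 500.]] [[418. 337.]
 [531. 288.]]
```

View pics/t7a.png

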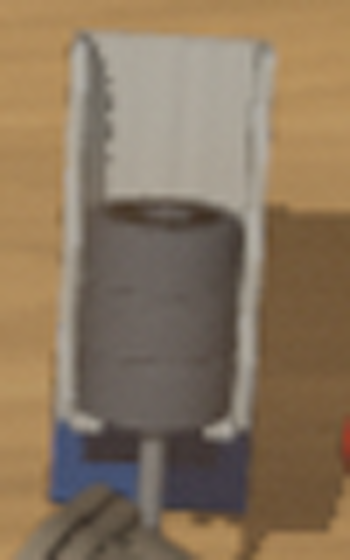

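View pics/s7a.png

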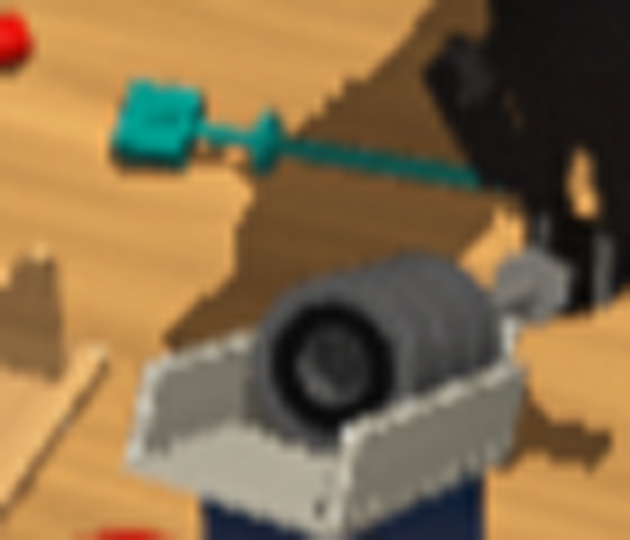

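```bash
python3 -m handwheel '-1 -3 9 0 0 0 0.017;-1 -3 9 0 0 0 0;-1 0 0 0 0 0 0'; python3 - <<'E'
from axl import *
rel();tipplan(65,30)
s=cur()[0];print(s['force'],s['torque'])
E
```

```text
clock: 9.2
eef_pos: [464.5, -7.0, 97.5]
tool_rot: [1.556, 1.537, -0.081]
force: [-0.1, -0.4, -2.4]
width: 17.0
grip rel entry (along,left,normal) [-135.6    0.     3. ] tip [44.4  0.2 -0.8] yawerr 0.0011 pitch err -0.0208 roll -0.001
clk 9.2 pos [464.5  -7.   97.5] width 17.0 F [-0.1 -0.4 -2.4]
now tool shift [-7.  19.7  0. ] rotvec [0.001 0.    0.021] | after turning: shift [-6.6 19.8  0. ]
[-0.14623327 -0.4163015  -2.37170739] [1.21345821e-04 1.24575476e-01 5.04501040e-02]
```

```bash
python3 -m handwheel '-1 -4 10 0 0 0 0.021;-1 -3.5 10 0 0 0 0;-1 0 0 0 0 0 0'; python3 - <<'E'
from axl import *
rel();tipplan(85,30);tipplan(117,30)
s=cur()[0];print(s['force'],s['torque'])
E
```

```text
clock: 9.5
eef_pos: [485.7, -8.4, 106.6]
tool_rot: [1.559, 1.513, -0.078]
force: [0.4, 0.3, -2.3]
width: 17.3
grip rel entry (along,left,normal) [-112.7    0.     0.4] tip [67.3  0.2  0.9] yawerr 0.0013 pitch err 0.0029 roll -0.001
clk 9.5 pos [485.7  -8.4 106.6] width 17.3 F [ 0.4  0.3 -2.3]
now tool shift [-7.6 16.   0. ] rotvec [ 0.001  0.001 -0.003] | after turning: shift [-7.6 16.   0. ]
clk 9.5 pos [485.7  -8.4 106.6] width 17.3 F [ 0.4  0.3 -2.3]
now tool shift [-22.   44.6   0.1] rotvec [ 0.001  0.001 -0.003] | after turning: shift [-22.1  44.5   0. ]
[ 0.38268797  0.31215677 -2.30955474] [ 0.01924485  0.18494985 -0.01124145]
```

```bash
python3 -m handwheel '-1 -4 9 0 0 0 -0.003;-1 -4 9 0 0 0 0;-1 -5 9 0 0 0 0;-1 0 0 0 0 0 0'; python3 - <<'E'
from axl import *
rel();tipplan(117,30)
s=cur()[0];print(s['force'],s['torque'])
from cell import get_image
for n in('top','scene'): cv2.imwrite(f'pics/{n}8.png',get_image(n))
crop('top','pics/top8.png',(245,95,295,175),7,'pics/t8a.png');crop('scene','pics/scene8.png',(200,160,270,220),9,'pics/s8a.png')
G,y,p,A=axle();print(((proj('top',[G+180*A[:,0],G+120*A[:,0]])-[245,95]+.5)*7).round(0),((proj('scene',[G+180*A[:,0],G+52*A[:,0]])-[200,160]+.5)*9).round(0))
E
```

```text
clock: 9.9
eef_pos: [512.1, -10.0, 121.7]
tool_rot: [1.567, 1.517, -0.07]
force: [0.4, -0.2, -2.2]
width: 17.1
grip rel entry (along,left,normal) [-82.2   0.2   0.2] tip [97.8  0.3  0.1] yawerr 0.001 pitch err -0.0009 roll -0.0
clk 9.9 pos [512.1 -10.  121.7] width 17.1 F [ 0.4 -0.2 -2.2]
now tool shift [-8.5 17.3  0.2] rotvec [0.001 0.    0.001] | after turning: shift [-8.5 17.3  0.2]
[ 0.42841811 -0.20387005 -2.21119787] [ 0.06401774  0.15424046 -0.01322265]
[[171. 171.]
 [163. 325.]] [[310. 377.]
 [460. 322.]]
```

View pics/t8a.png

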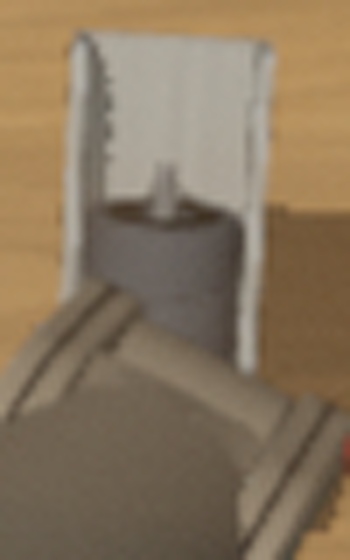

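View pics/s8a.png

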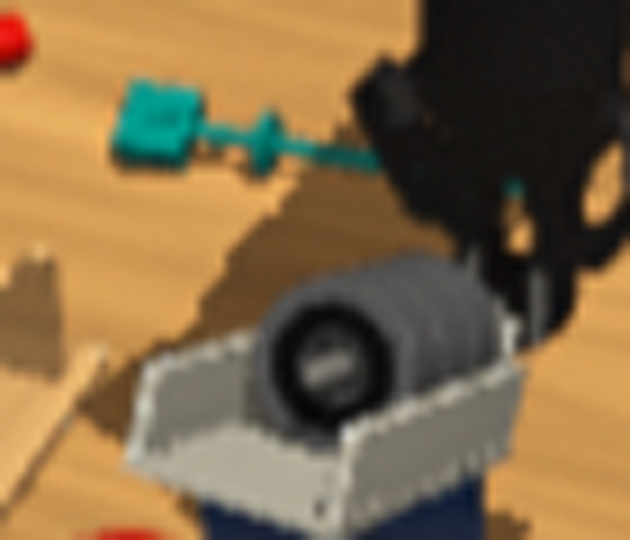

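The rod has come out through all three wheels: tip at top crop (166,165) and scene crop (315,372), near the middle of the bore. I'll continue until the collar nears wheel 1.

```bash
python3 -m handwheel '-1 -4 8 0 0 0 0;-1 -4 8 0 0 0 0;-1 0 0 0 0 0 0'; python3 - <<'E'
from axl import *
rel();s,p,Rc=cur();print(s['force'],s['torque'],(Rc.T@[0,0,1]).round(3))
E
```

```text
clock: 10.3
eef_pos: [525.5, -10.8, 129.9]
tool_rot: [1.58, 1.522, -0.058]
force: [-0.6, -0.5, -0.7]
width: 17.2
grip rel entry (along,left,normal) [-66.5   0.3   0.6] tip [113.5   0.4  -0.5] yawerr 0.0003 pitch err -0.0062 roll 0.0
[-0.63563869 -0.49024254 -0.72473966] [-0.0410421   0.0996793   0.02313311] [-0.999  0.048 -0.   ]
```

```bash
python3 -m handwheel '-1 -8 0 0 0 0 0;-1 -8 0 0 0 0 0;-1 -10 1 0 0 0 0;-1 -12 1 0 0 0 0;-1 -12 1 0 0 0 0;-1 -14 1 0 0 0 0;-1 0 0 0 0 0 0'; python3 - <<'E'
from axl import *
rel();s,p,Rc=cur();print(s['force'],s['torque'])
from cell import get_image
for n in('top','scene'): cv2.imwrite(f'pics/{n}9.png',get_image(n))
crop('top','pics/top9.png',(235,85,305,175),6.5,'pics/t9a.png');crop('scene','pics/scene9.png',(200,130,270,220),6.5,'pics/s9a.png')
E
```

```text
clock: 11.0
eef_pos: [523.9, -10.7, 199.0]
tool_rot: [1.595, 1.527, -0.043]
force: [0.1, -0.4, -2.9]
width: 17.3
grip rel entry (along,left,normal) [-33.3   0.3  61.2] tip [146.6   0.2  59.3] yawerr -0.0006 pitch err -0.0104 roll 0.001
[ 0.10037466 -0.37206988 -2.85909852] [-0.00509033  0.20687033 -0.03075933]
```

View pics/t9a.png

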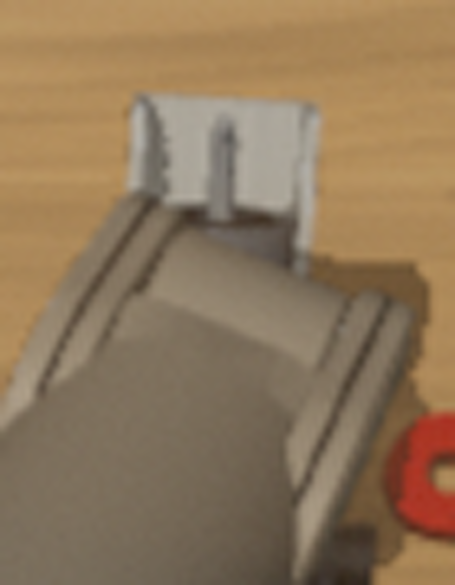

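View pics/s9a.png

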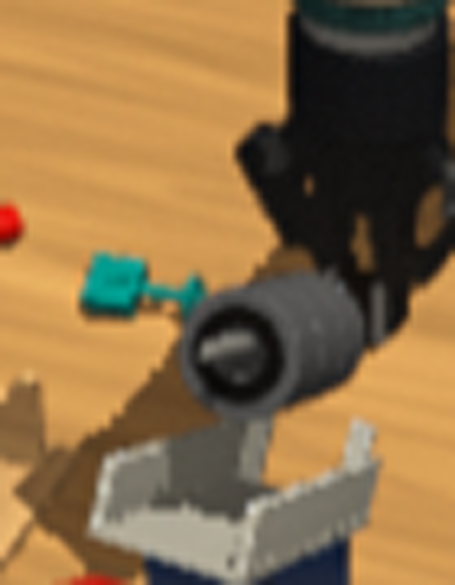

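All three wheels are on the rod and clear of the chute. I'll raise it further and then transfer.

```bash
python3 -m handwheel '-1 -12 1 0 0 0 0;-1 -14 1 0 0 0 0;-1 -10 0 0 0 0 0;-1 0 0 0 0 0 0;-1 0 0 0 0 0 0;-1 0 0 0 0 0 0'; python3 - <<'E'
from axl import *
rel();
plan([444.5,235.4,190],-.139,np.radians(4))
E
```

```text
clock: 11.7
eef_pos: [520.8, -10.1, 233.7]
tool_rot: [1.593, 1.536, -0.045]
force: [0.4, -0.7, -3.3]
width: 17.3
grip rel entry (along,left,normal) [-18.7   0.6  92.7] tip [161.3   0.6  89.2] yawerr -0.0005 pitch err -0.0196 roll 0.001
clk 11.7 pos [520.8 -10.1 233.7] width 17.3 F [ 0.4 -0.7 -3.3]
now tool shift [  44.9 -101.7 -240.4] rotvec [ 0.071  0.012 -0.434] | after turning: shift [  89.9  -89.1 -232.6]
```

```bash
python3 -m handwheel '-1 0 -5 -12 0 0 0;-1 0 -10 -24 0 0 0;-1 0 -12 -30 0 0 0;-1 0 -12 -30 0 0 0;-1 0 -12 -30 0 0 0;-1 0 -12 -30 0 0 0;-1 0 -12 -30 0 0 0;-1 0 -10 -24 0 0 0;-1 0 -5 -12 0 0 0;-1 0 0 0 0 0 0'; python3 - <<'E'
from axl import *
print(axle()[:3]);plan([444.5,235.4,190],-.139,np.radians(4))
E
```

```text
clock: 12.7
eef_pos: [435.3, 233.4, 225.8]
tool_rot: [1.575, 1.547, -0.06]
force: [0.0, -0.5, -3.1]
width: 17.4
(array([440.24016193, 233.10417883, 232.97285175]), np.float64(-0.06436604266476015), np.float64(0.4932626193789845))
clk 12.7 pos [435.3 233.4 225.8] width 17.4 F [ 0.  -0.5 -3.1]
now tool shift [40.3  0.6 -3.1] rotvec [ 0.074  0.014 -0.423] | after turning: shift [36.6 16.9 -3.2]
```

Now level to about 4° tip-up, in small turns.

```bash
python3 -m handwheel '-1 0 0 0 0.013 0.003 -0.07;-1 0 0 0 0.013 0.003 -0.07;-1 0 0 0 0.013 0.003 -0.07;-1 0 0 0 0.013 0.003 -0.07;-1 0 0 0 0.013 0.003 -0.07;-1 0 0 0 0.01 0 -0.06;-1 0 0 0 0 0 0;-1 0 0 0 0 0 0'; python3 - <<'E'
from axl import *
print(axle()[:3]);plan([444.5,235.4,160],-.139,np.radians(3));print(cur()[0]['qpos'].round(2))
from cell import get_image
for n in('top','scene'): cv2.imwrite(f'pics/{n}10.png',get_image(n))
crop('top','pics/top10.png',(130,110,250,220),5.5,'pics/t10a.png');crop('scene','pics/scene10.png',(260,150,380,275),4.8,'pics/s10a.png')
E
```

```text
clock: 13.5
eef_pos: [433.8, 230.3, 223.5]
tool_rot: [-1.566, 1.17, 3.001]
force: [0.1, 0.5, -3.4]
width: 16.9
(array([441.26808551, 229.20450598, 227.9724773 ]), np.float64(-0.14462286540643524), np.float64(0.0680276681310041))
clk 13.5 pos [433.8 230.3 223.5] width 16.9 F [ 0.1  0.5 -3.4]
now tool shift [61.6 28.5 -6.7] rotvec [-0.006 -0.001 -0.016] | after turning: shift [61.1 29.5 -6.5]
[-0.74  0.67  0.55  1.71 -0.49  1.29 -1.69]
```

View pics/t10a.png

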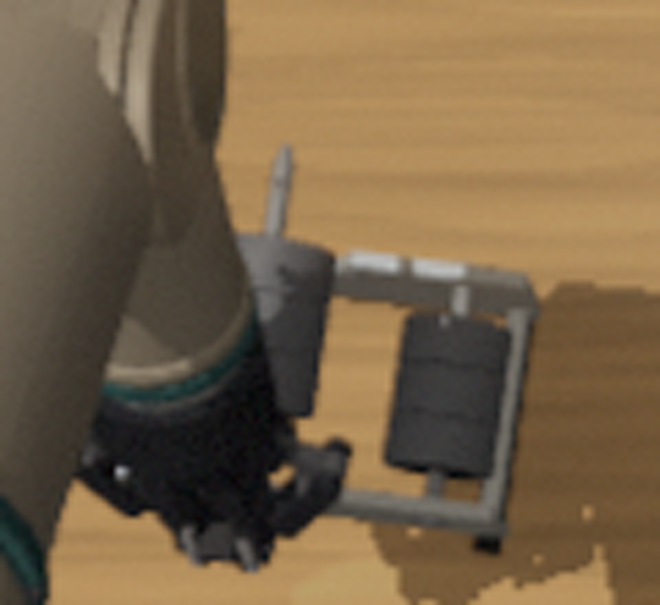

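View pics/s10a.png

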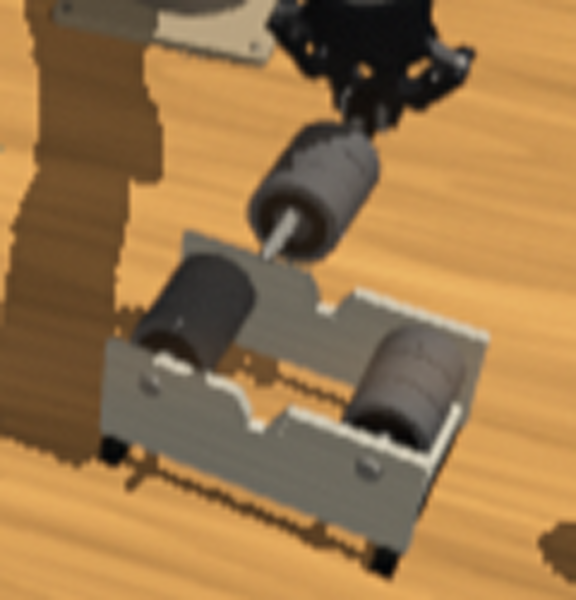

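```bash
python3 - <<'E'
from axl import *
G,y,p,A=axle();t=G+180*A[:,0]
print(proj('top',t),[285.5/5.5-.4+130,149/5.5-.4+110]);print(proj('scene',t),[266.5/4.8-.4+260,258/4.8-.4+150])
print(axle()[:3])
E
```

```text
[[182.0783744 136.5015879]] [181.5090909090909, 136.6909090909091]
[[314.70543292 203.1099721 ]] [315.12083333333334, 203.35]
(array([440.78398905, 229.59328599, 228.35150051]), np.float64(-0.1437958536281999), np.float64(0.06787342590290749))
```

```bash
python3 -m handwheel '-1 15 7 -2 0 0 0;-1 15 7 -2 0 0 0;-1 15 7 -1 0 0 -0.016;-1 14 7 0 0 0 0;-1 0 0 0 0 0 0;-1 0 0 0 0 0 0'; python3 - <<'E'
from axl import *
print(axle()[:3]);plan([444.5,234.1,135],-.139,np.radians(2.5))
G,y,p,A=axle();t=G+180*A[:,0]
from cell import get_image
for n in('top','scene'): cv2.imwrite(f'pics/{n}11.png',get_image(n))
k=5.5;crop('top','pics/top11.png',(130,110,250,220),5.5,'pics/t11a.png');crop('scene','pics/scene11.png',(260,170,380,275),6,'pics/s11a.png')
print(((proj('top',t)-[130,110]+.5)*5.5).round(),((proj('scene',t)-[260,170]+.5)*6).round())
E
```

```text
clock: 14.2
eef_pos: [435.5, 237.1, 157.8]
tool_rot: [-1.576, 1.158, 2.997]
force: [0.3, -0.5, -2.5]
width: 17.2
(array([443.00350158, 236.07743476, 162.19830428]), np.float64(-0.1401770658757452), np.float64(0.05598026671089993))
clk 14.2 pos [435.5 237.1 157.8] width 17.2 F [ 0.3 -0.5 -2.5]
now tool shift [24.1 12.4  1.8] rotvec [-0.    -0.002 -0.012] | after turning: shift [24.  12.7  1.8]
[[303. 183.]] [[329. 313.]]
```

View pics/t11a.png

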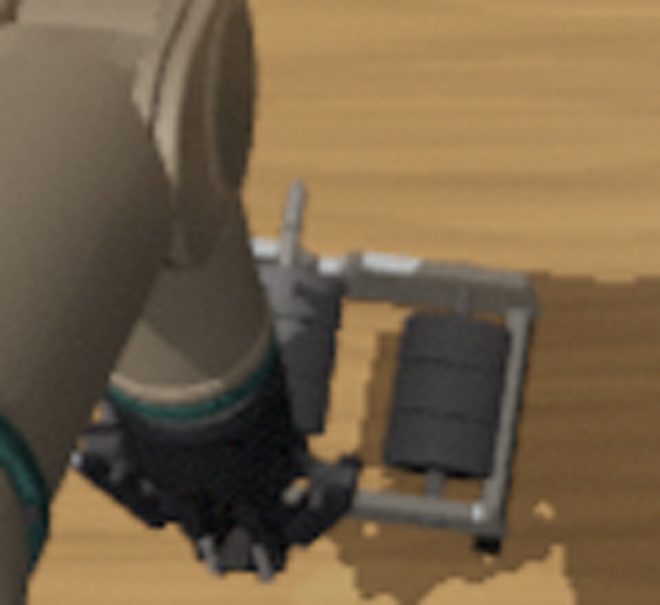

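View pics/s11a.png

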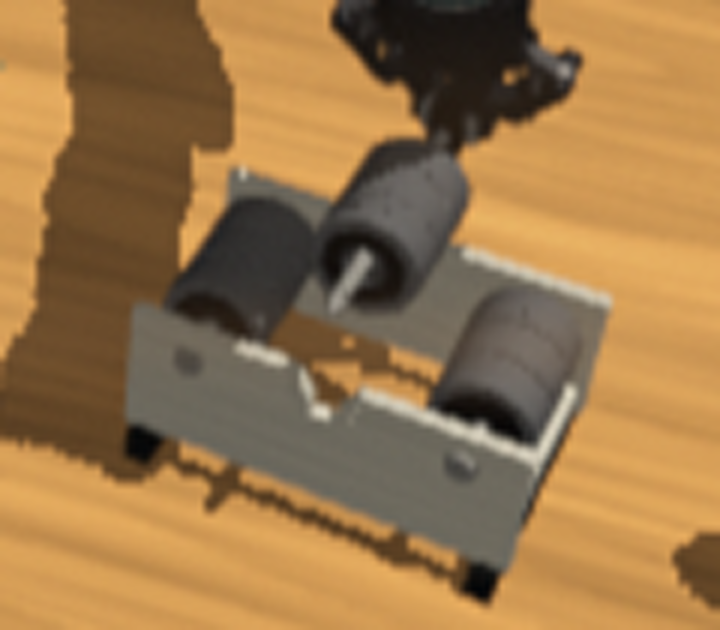

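```bash
python3 -m handwheel '-1 12 7 1 0 0 -0.012;-1 12 6 1 0 0 0;-1 0 0 0 0 0 0;-1 0 0 0 0 0 0'; python3 - <<'E'
from axl import *
print(axle()[:3],axle()[3][2,1]);plan([444.5,233.8,105],-.139,np.radians(1.5))
E
```

```text
clock: 14.7
eef_pos: [438.6, 234.8, 129.3]
tool_rot: [-1.579, 1.147, 2.994]
force: [-1.1, 0.4, -3.1]
width: 17.1
(array([446.10212721, 233.71468153, 133.69697041]), np.float64(-0.14042272094836916), np.float64(0.04558257175456385)) 0.0035001008427784502
clk 14.7 pos [438.6 234.8 129.3] width 17.1 F [-1.1  0.4 -3.1]
now tool shift [26.7 10.2  0.3] rotvec [ 0.    -0.004 -0.019] | after turning: shift [26.5 10.7  0.2]
```

```bash
python3 -m handwheel '-1 10 4 0 0 0 -0.019;-1 10 4 0 0 0 0;-1 6 2 0 0 0 0;-1 0 0 0 0 0 0;-1 0 0 0 0 0 0'; python3 - <<'E'
from axl import *
print(axle()[:3]);plan([444.5,233.8,92],-.139,np.radians(1))
G,y,p,A=axle();t=G+180*A[:,0]
from cell import get_image
for n in('top','scene'): cv2.imwrite(f'pics/{n}12.png',get_image(n))
crop('top','pics/top12.png',(130,110,250,220),5.5,'pics/t12a.png');crop('scene','pics/scene12.png',(260,170,380,275),6,'pics/s12a.png')
print(((proj('top',t)-[130,110]+.5)*5.5).round(),((proj('scene',t)-[260,170]+.5)*6).round())
E
```

```text
clock: 15.2
eef_pos: [436.5, 235.2, 98.7]
tool_rot: [-1.578, 1.126, 2.994]
force: [0.2, 0.4, -4.0]
width: 17.0
(array([444.16272713, 234.0862887 , 102.9001863 ]), np.float64(-0.14046764917467403), np.float64(0.024541503513657758))
clk 15.2 pos [436.5 235.2  98.7] width 17.0 F [ 0.2  0.4 -4. ]
now tool shift [9.6 5.  0.3] rotvec [ 0.    -0.004 -0.007] | after turning: shift [9.6 5.  0.3]
[[331. 213.]] [[311. 406.]]
```

View pics/t12a.png

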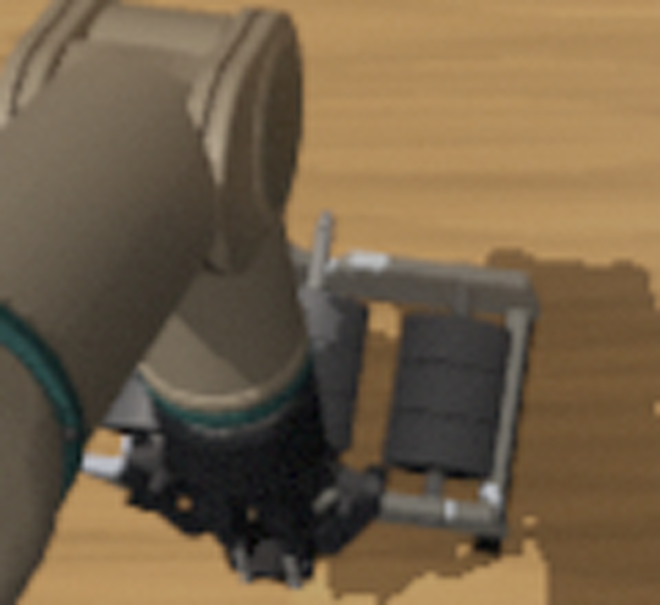

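View pics/s12a.png

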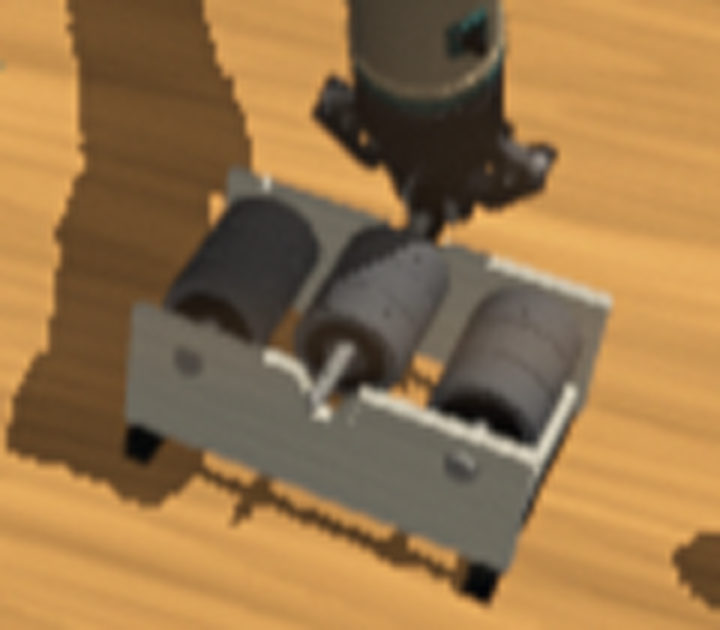

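The rod is over both notches (far notch at scene crop (320,405)) and the wheels are between the rails. I'll lower it gently.

```bash
python3 -m handwheel '-1 5 2.5 0 0 0 -0.007;-1 5 2.5 0 0 0 0;-1 0 0 0 0 0 0;-1 0 0 0 0 0 0'; python3 - <<'E'
from axl import *
print(axle()[:3],cur()[0]['force'],cur()[0]['torque']);plan([444.5,233.8,85],-.139,0)
E
```

```text
clock: 15.7
eef_pos: [437.4, 235.5, 87.5]
tool_rot: [-1.581, 1.121, 2.992]
force: [0.2, 0.1, -4.2]
width: 17.1
(array([445.05493377, 234.43914943,  91.67696623]), np.float64(-0.14014221596760568), np.float64(0.018832454530823876)) [ 0.18408096  0.12770939 -4.17862597] [-0.08283445 -0.44731995 -0.03717095]
clk 15.7 pos [437.4 235.5  87.5] width 17.1 F [ 0.2  0.1 -4.2]
now tool shift [6.1 2.4 0.8] rotvec [ 0.001 -0.005 -0.019] | after turning: shift [6.1 2.5 0.7]
```

```bash
python3 -m handwheel '-1 2.5 1.2 0.5 0 -0.004 -0.01;-1 0 0 0 0 0 0;-1 1.8 0.9 0 0 0 -0.008;-1 0 0 0 0 0 0;-1 0 0 0 0 0 0'; python3 - <<'E'
from axl import *
print(axle()[:3],cur()[0]['force'],cur()[0]['torque']);plan([444.5,233.8,85],-.139,0)
E
```

```text
clock: 16.2
eef_pos: [437.6, 235.1, 82.4]
tool_rot: [-1.573, 1.101, 3.002]
force: [-0.7, -0.1, -2.8]
width: 17.2
(array([445.3265519 , 233.98753142,  86.43995797]), np.float64(-0.13811923588766695), np.float64(-0.0002988178824867574)) [-0.66698599 -0.0851826  -2.78048468] [-0.0274787  -0.52901613  0.02036097]
clk 16.2 pos [437.6 235.1  82.4] width 17.2 F [-0.7 -0.1 -2.8]
now tool shift [ 1.6 -0.1  0.3] rotvec [ 0.001 -0.     0.   ] | after turning: shift [ 1.6 -0.1  0.3]
```

```bash
python3 -m handwheel '-1 0.9 0.45 0 0 0 0;-1 0 0 0 0 0 0;-1 0.9 0.45 0 0 0 0;-1 0 0 0 0 0 0'; python3 - <<'E'
from axl import *
print(axle()[:3],cur()[0]['force'],cur()[0]['torque'])
from cell import get_image
cv2.imwrite('pics/scene13.png',get_image('scene'));crop('scene','pics/scene13.png',(275,185,365,255),8.5,'pics/s13a.png')
E
```

```text
clock: 16.6
eef_pos: [437.7, 235.1, 81.0]
tool_rot: [-1.574, 1.102, 3.001]
force: [-1.3, -0.1, -2.3]
width: 17.2
(array([445.44377761, 234.03313556,  85.04449391]), np.float64(-0.13821050643646848), np.float64(-0.00010765100733108783)) [-1.32589149 -0.11670443 -2.2601789 ] [-0.0895973  -0.49642201  0.04688405]
```

View pics/s13a.png

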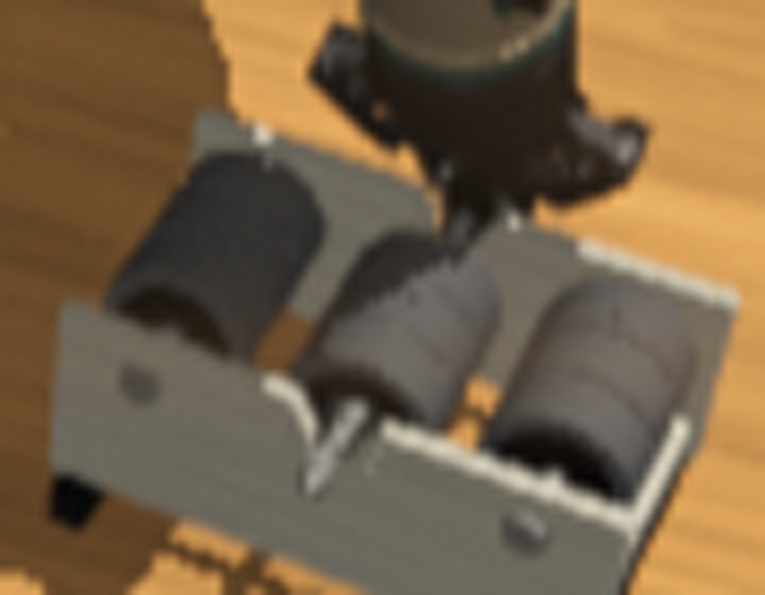

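```bash
python3 -m handwheel '-1 0.7 0.35 0 0 0 0;-1 0 0 0 0 0 0;-1 0.7 0.35 0 0 0 0;-1 0 0 0 0 0 0'; python3 - <<'E'
from axl import *
print(axle()[:3],cur()[0]['force'],cur()[0]['torque'])
E
```

```text
clock: 17.05
eef_pos: [437.7, 235.1, 80.9]
tool_rot: [-1.576, 1.101, 2.999]
force: [-1.2, -0.4, 0.3]
width: 17.1
(array([445.43643629, 234.01047346,  84.88037788]), np.float64(-0.1382490700835404), np.float64(-0.00043487758081659433)) [-1.2006865  -0.39089986  0.27698627] [-0.20063204 -0.32966928  0.00759876]
```

```bash
python3 -m handwheel '-1 1 0.5 0 0 0 -0.003;-1 0 0 0 0 0 0;-1 0 0 0 0 0 0'; python3 - <<'E'
from axl import *
s=cur()[0];print(axle()[:3],s['force'],s['torque'])
from cell import get_image
cv2.imwrite('pics/scene14.png',get_image('scene'));crop('scene','pics/scene14.png',(275,185,365,255),8.5,'pics/s14a.png')
cv2.imwrite('pics/top14.png',get_image('top'));crop('top','pics/top14.png',(140,130,240,220),7,'pics/t14a.png')
E
```

```text
clock: 17.35
eef_pos: [437.7, 235.1, 81.0]
tool_rot: [-1.577, 1.098, 2.997]
force: [-1.2, -0.1, 0.9]
width: 17.1
(array([445.4038122 , 234.03118345,  84.94723811]), np.float64(-0.1383444502100985), np.float64(-0.004133295579675084)) [-1.24055349 -0.14629621  0.86451895] [-0.1287616  -0.44353162 -0.0037331 ]
```

View pics/s14a.png

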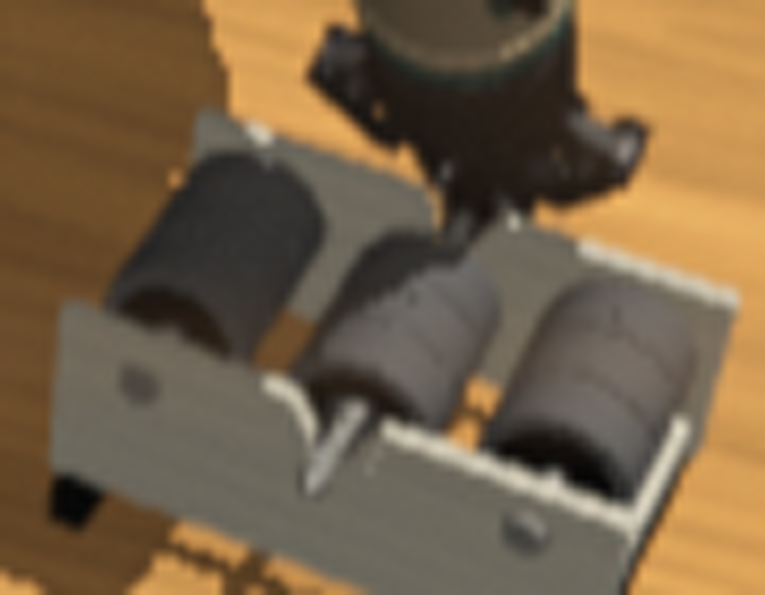

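View pics/t14a.png

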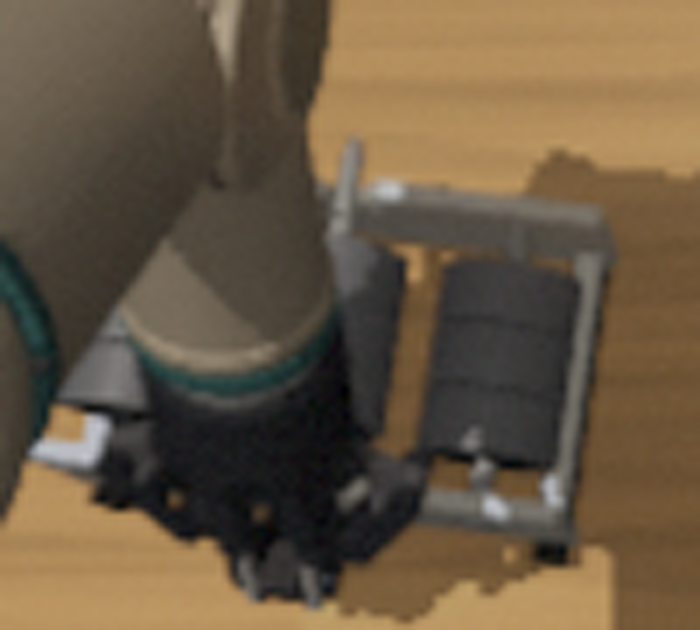

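The rod is seated in both notches: force z went from -2.8 to about +0.9, the reading is level, and z is 85. Opening the fingers.

```bash
python3 -m handwheel '-0.3 0 0 0 0 0 0;0 0 0 0 0 0 0;0.3 0 0 0 0 0 0;0.3 0 0 0 0 0 0;0.3 0 0 0 0 0 0;0.3 0 0 0 0 0 0'; python3 - <<'E'
from axl import *
s=cur()[0];print(axle()[:3],s['force'],s['torque'],s['width'])
from cell import get_image
cv2.imwrite('pics/scene15.png',get_image('scene'));crop('scene','pics/scene15.png',(275,185,365,255),8.5,'pics/s15a.png')
E
```

```text
clock: 18.05
eef_pos: [438.3, 235.4, 79.7]
tool_rot: [-1.577, 1.099, 2.998]
force: [-0.1, -1.4, 0.2]
width: 55.7
(array([446.00157553, 234.26303122,  83.71290774]), np.float64(-0.13816733485050064), np.float64(-0.002905090629233873)) [-0.05665907 -1.4272322   0.19794533] [-0.09391751 -0.46111142  0.03231213] 55.69567424354435
```

View pics/s15a.png

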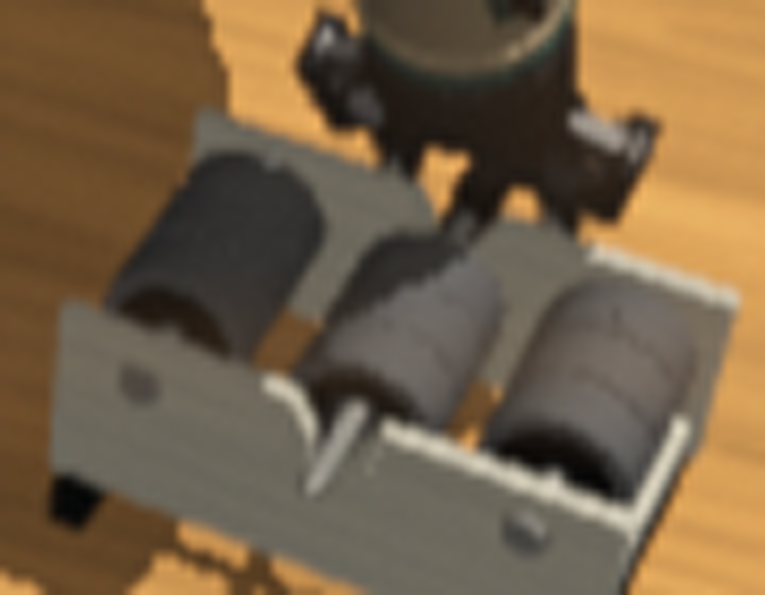

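```bash
python3 -m handwheel '0.3 -7 -3.5 0 0 0 0;0.3 -13 -6.5 0 0 0 0;0.3 -18 -9 0 0 0 0;0.3 -27 -13 0 0 0 0;0.3 -36 -18 0 0 0 0;0.3 -36 -18 0 0 0 0;0.3 -30 -30 0 0 0 0;0.3 0 -40 0 0 0 0;0.3 0 -40 0 0 0 0;0.3 0 0 0 0 0 0'; python3 - <<'E'
from axl import *
s=cur()[0];print(s['eef_pos'],s['force'],s['torque'],s['width'])
from cell import get_image
for n,b in(('scene',(275,185,365,255)),('top',(130,130,240,220))):
    cv2.imwrite(f'pics/{n}16.png',get_image(n));crop(n,f'pics/{n}16.png',b,7,f'pics/{n}16a.png')
E
```

```text
clock: 19.1
eef_pos: [354.7, 244.5, 327.6]
tool_rot: [-1.585, 1.104, 2.987]
force: [0.8, 0.1, 0.1]
width: 55.4
[354.68404495 244.54904221 327.56069206] [0.81909994 0.11499344 0.14310737] [-0.05550518 -0.52237206 -0.00803618] 55.41154549529817
```

View pics/scene16a.png

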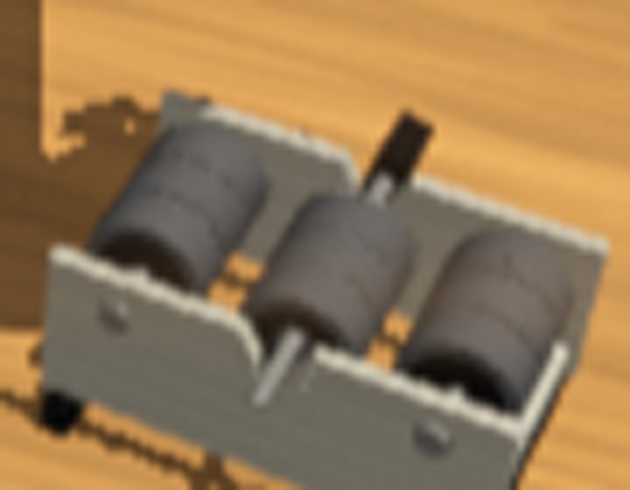

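View pics/top16a.png

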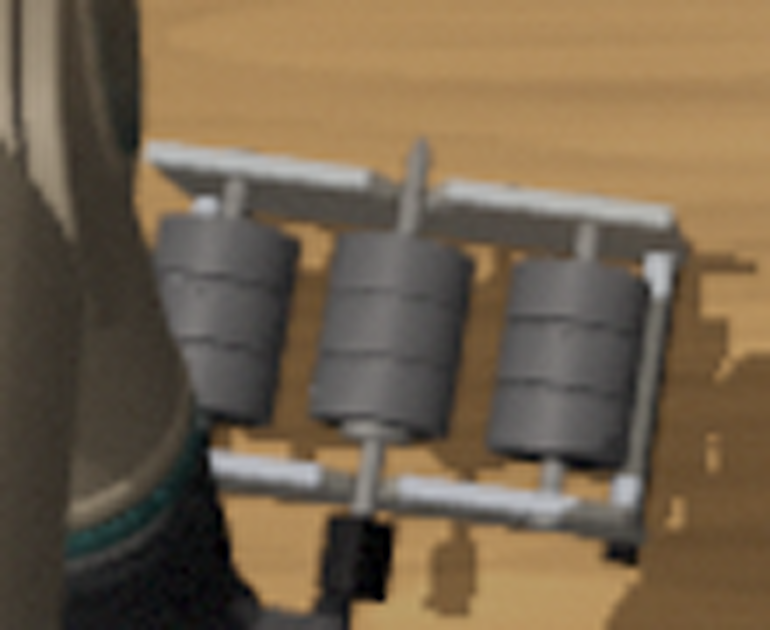

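```bash
python3 - <<'E'
from ov import *
from cell import ctrl
for n,uv in(('top',(420/7-.4+130,143/7-.4+130)),('scene',(262/7-.4+275,401/7-.4+185))):
    p=atz(n,uv,85)-[V[0],V[1],0];c_,s_=np.cos(V[2]),np.sin(V[2]);print(n,'tip in conveyor',c_*p[0]+s_*p[1],-s_*p[0]+c_*p[1])
print(ctrl.finish_job())
E
```

```text
top tip in conveyor 84.28039823657446 2.6505254290834035
scene tip in conveyor 81.26525814705425 1.9005925178251974
the job is handed in; nothing more can be done
None
```

The axle is lying in both conveyor notches with all three wheels on it, and I handed the job in at about 19 s of the 50 s allowed.

- **Pick-up:** I gripped the black axle by its grip, which read 17 mm between the fingers. The turquoise axle and red wheel were left alone.
- **Wheels:** I ran the rod up the 30° bore axis through all three wheels. The arm couldn't reach the full 30° tilt at the start, so I entered about 5° shallow and straightened up during the insertion. The wheels lifted off together, clear of the chute.
- **Placing:** I lowered the axle level until it touched. The vertical force went from about −2.8 N to +0.9 N with the axle at 85 mm. Then I opened the fingers and backed away.

**Last checks:**
- The final pictures show the grip outside the near rail, and the collar and all three wheels between the rails.
- At a height of 85 mm the rod's tip measures 81 to 84 mm along the conveyor (84.5 expected) and about 2 to 3 mm off sideways, where 10 mm is allowed.
- The two cameras disagree by 3 mm along the rod, which is still inside the limit.
- After release the wrist still read a moment of about −0.5 N m. It stayed the same with the arm clear in the air, so I put it down to the tool's tilt, not contact.
- The carton, bottle and screwdriver were not measured again at the end. I kept the arm away from them and saw no contact.

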